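# Fetch the setting block from behind the bottles

### The arm

A 6-joint arm with a two-finger parallel gripper is mounted at the origin on a cart in front of the work surface, level with it; the furniture and walls round the work are solid. World frame = base frame: x ahead of the robot, y to its left, z up, the work surface at z = 0. Lengths are in m, angles in rad, forces in N, time in s.
With the tool pointing down it reaches from about 0.375 to 0.975 m from the base axis. Payload 3.8 kg.
Tool frame: the origin (TCP) lies at the very end of the fingers, on their centre line; the grasp point (between the pads) lies 19 mm behind it; z points along the fingers, y is the line along which they close (so a half turn about z gives the same grasp; the last joint's range is limited). The gripper opens to 85 mm and grips with 20 to 120 N. Pads are 22 mm wide; open, the fingers measure 114 mm over their backs; the gripper's body (76 mm by 85 mm) begins 54 mm behind the grasp point. The pads swing forward as they close: fully open they stand 13 mm farther back than shut.
Start: joints at [1.276, 0.264, 1.604, -0, 1.274, -0.037], TCP at [0.172, 0.653, 0.194] pointing down, gripper open.
Joint ranges: [-2.63, 2.63], [-0.94, 2.18], [0.31, 2.57], [-1.31, 4.45], [0, 2.66], [-2.55, 2.55]. Speed limits (rad/s): [2.57, 2.57, 3.14, 3.14, 3.14, 3.14].

### API

Orientations are given as a 3x3 rotation matrix whose columns are the frame's x, y, z axes.
In Python, from rig import * gives the robot as it stands. The module is installed in compiled form; this text tells all that it offers.
- The arm moves only by the tool jog_arm, never from a script. Its argument "steps" is a list of rows, each an object of numbers: "x", "y", "z": the shift along the tool's x, y, z as a fraction of full scale; "rx", "ry", "rz": the turn, a rotation vector about the tool's x, y, z as a fraction of full scale. In form: [{"x": .., "y": .., "z": .., "rx": .., "ry": .., "rz": ..}, ...]. A call has 1 to 12 rows; each row is the pose to reach, as a shift and turn from the pose commanded when the call began, along the tool's axes at that moment; what a row does not reach only later rows make up. Full scale, the value 1, is 0.4 m for a shift and 90 degrees for a turn. A row lasts 1/8 s, in which the tool goes at most 62.5 mm and 10.7 degrees, less where a joint would pass 70% of its speed; a pose out of reach is approached as far as the arm can. A call with a number of a shift or a turn outside -1 to 1 is refused whole. A call with a gripper value outside its range is refused whole. "claw" is the opening, from 0 (shut) to 1 (fully open), set as the call begins (left out, the last holds). The fingers move at their own pace and stop on an object; "force" is the grip in N (left out, the last holds). Time passes only in rows, so rows that repeat a pose let the fingers close. It gives the time, the measured TCP pose, the force, the opening and the grip force at its end, in the units of the state.
- sense(): the state, without advancing time (a new reading comes with each control period).
- grab_frame(name): name is "scene" or "top" or "wrist"; returns a dict with "color" (480x640x3 uint8, blue, green, red), "z_map" (480x640 float32, m along the optical axis (not along the pixel's ray), 0 where there is no reading), "vertical_fov" (degrees; the focal length in pixels is half the picture's height over the tangent of half this angle, whatever the lens; pixels are square), "cx", "cy" (the principal point, pixels), "k1" (the pictures are not rectified: a ray, as slopes to the right and down, at radius r is drawn at 1 + k1 r^2 times it, then the intrinsics apply), "rvec" (rotation vector, rad) and "tvec" (3), from world to camera coordinates, as OpenCV has them. Camera axes: x right, y down, z forward; pixel columns grow to the right and rows downward; lengths in m; the calibration is good to about 2 mm. A picture is of the moment at which its call begins.
- job_done(): hands the job in; it is judged then, once.
The state is a dict: "time_s": time; "joint_pos": joint angles; "joint_velocities": joint speeds; "joint_efforts": joint torques, N m; "tool_pos": TCP position; "tcp_rot": TCP orientation; "force": force on the tool from outside, world axes, zero at the start; "torque": the same for the moment, N m; "grip_width": finger opening in m; "finger_force": force on a finger pad.
Only numpy, scipy, OpenCV 4.12 (cv2) and the standard library are available. Lean on these libraries where they do the work, as an engineer would, in place of code of your own. Each camera call takes 0.05 s, during which the arm holds its last target. There are 200 camera calls.

### The job

Stand the oil bottle, the red spool and the glue bottle that are in front of the steel setting block over in the blue tray, and only when all three are there fetch the block from the caddy and lay it flat in the yellow-framed recess of the setting plate. Then put each of the three back upright in the middle of the coaster it came from. Set everything down gently without dropping or tipping it, and leave the screwdriver, the sanding block and the slats alone.

Things in the scene. Friction and masses are not known exactly. Their poses are not given: they have to be found in the camera images.
- setting_block: bare grey steel setting block with two dark holes in its top, 35 (its x) x 60 (its y) x 22 mm high, about 0.35 kg, solid; origin at the centre of its underside. Lies in the caddy behind the row of three things, its long side along the row (yaw to the caddy within 0.1 rad)
- oil_bottle: little brown bottle with black cap and white label, 36 mm diameter up to z = 70 mm, cap 22 mm diameter up to 84 mm; origin at the centre of its underside, z up its axis; starts upright on one of the caddy's three coasters, which one varies
- spool: red thread spool standing on end, 42 mm diameter, 50 mm high, narrower waist to the eye but grips like a full 42 mm cylinder; origin at the centre of its underside, z up its axis; starts upright on one of the caddy's three coasters, which one varies
- glue: white glue bottle with orange label and orange nozzle, body 49 mm diameter up to z = 104 mm, thin nozzle above it to 144 mm; origin at the centre of its underside, z up its axis; starts upright on one of the caddy's three coasters, which one varies
- caddy: fixed plywood caddy 172 (x) x 250 (y) mm, floor 8 mm above the bench; origin on the bench, x to its back. Flush 66 mm grey coasters centred at x = -30, y = -80, 0, +80 mm; the setting block lies near x = +30, y from -45 to +45 mm. Back board 45 mm high, inner face at x = +81 mm; cheeks 18 mm high, inner faces at y = +-117 mm; front open (all heights over the bench)
- parking_tray: fixed shallow blue plastic tray, 270 (x) x 125 (y) mm outside, 18 mm high, walls 4 mm, floor 4 mm above the bench; origin at the centre of its underside. Left or right of the caddy; the setting plate is on the other side
- setting_plate: fixed aluminium plate, 100 (x) x 125 (y) mm, with a yellow frame round a recess of 53 (x) x 77 (y) mm; the recess floor is 6 mm above the bench and the frame stands 5 mm above that; origin on the bench under the centre of the recess
- red_screwdriver: bystander: red and black handled screwdriver lying near the front edge of the bench, 192 mm long, 27 mm thick; origin under its centre
- sanding_brick: bystander: brown sanding block, 56 x 90 x 28 mm, lying left of the work; origin at the centre of its underside
- slats: bystander: bundle of light wooden slats tied with red, 23 x 122 x 28 mm, lying behind the caddy to the right; origin at the centre of its underside

How it is judged:
On the way, in this order (a step that is already met when the one before it is completed fails the run):
1. oil bottle, spool and glue bottle all stand released in the blue tray while the setting block has not been taken from its place (within 20 mm) (x of oil_bottle in the frame of parking_tray between -0.128 and 0.128 m and y of oil_bottle in the frame of parking_tray between -0.055 and 0.055 m and z of each of oil_bottle, spool, glue in the frame of parking_tray below 0.012 m and angle between each of oil_bottle, spool, glue's own z axis and vertical below 0.15 rad and linear speed of each of oil_bottle, spool, glue below 0.03 m/s and contact force between each of oil_bottle, spool, glue and the fingers below 0.1 N and x of spool in the frame of parking_tray between -0.128 and 0.128 m and y of spool in the frame of parking_tray between -0.055 and 0.055 m and x of glue in the frame of parking_tray between -0.128 and 0.128 m and y of glue in the frame of parking_tray between -0.055 and 0.055 m and distance of setting_block from where it was at the start of the episode below 0.02 m), for 0.2 s.
2. the setting block lies released in the recess of the setting plate while the three still stand in the tray (horizontal distance between setting_block and setting_plate below 0.013 m and z of setting_block in the frame of setting_plate below 0.0085 m and angle between setting_block's own z axis and vertical below 0.08 rad and angle between the y axis of setting_block and the y axis of setting_plate, either way round below 0.35 rad and linear speed of setting_block below 0.02 m/s and contact force between each of setting_block, oil_bottle, spool, glue and the fingers below 0.1 N and x of oil_bottle in the frame of parking_tray between -0.128 and 0.128 m and y of oil_bottle in the frame of parking_tray between -0.055 and 0.055 m and z of each of oil_bottle, spool, glue in the frame of parking_tray below 0.012 m and angle between each of oil_bottle, spool, glue's own z axis and vertical below 0.15 rad and linear speed of each of oil_bottle, spool, glue below 0.03 m/s and x of spool in the frame of parking_tray between -0.128 and 0.128 m and y of spool in the frame of parking_tray between -0.055 and 0.055 m and x of glue in the frame of parking_tray between -0.128 and 0.128 m and y of glue in the frame of parking_tray between -0.055 and 0.055 m), for 0.2 s.
At the end, for the whole second after the job is handed in: The setting block lies flat in the recess of the setting plate (centre within 13 mm, its length along the recess); the oil bottle, spool and glue bottle each stand upright within 15 mm of where they stood at the start; all is released and at rest (horizontal distance between setting_block and setting_plate below 0.013 m and z of setting_block in the frame of setting_plate below 0.0085 m and angle between setting_block's own z axis and vertical below 0.08 rad and angle between the y axis of setting_block and the y axis of setting_plate, either way round below 0.35 rad and linear speed of each of setting_block, oil_bottle, spool, glue below 0.02 m/s and contact force between each of setting_block, oil_bottle, spool, glue and the fingers below 0.1 N and distance of each of oil_bottle, spool, glue from where it was at the start of the episode below 0.015 m and angle between each of oil_bottle, spool, glue's own z axis and vertical below 0.1 rad); the robot touches nothing.
It fails at once if the oil bottle tips over (more than 0.5 rad) (angle between oil_bottle's own z axis and vertical above 0.5 rad).
It fails at once if the spool tips over (more than 0.5 rad) (angle between spool's own z axis and vertical above 0.5 rad).
It fails at once if the glue bottle tips over (more than 0.5 rad) (angle between glue's own z axis and vertical above 0.5 rad).
It fails at once if a thing is dropped (falls free of the fingers faster than 0.7 m/s, about 25 mm) ((linear speed of oil_bottle above 0.7 m/s and contact force between oil_bottle and the fingers below 0.05 N) or (linear speed of spool above 0.7 m/s and contact force between spool and the fingers below 0.05 N) or (linear speed of glue above 0.7 m/s and contact force between glue and the fingers below 0.05 N) or (linear speed of setting_block above 0.7 m/s and contact force between setting_block and the fingers below 0.05 N)).
It fails at once if a bystander is displaced by more than 20 mm (distance of any of red_screwdriver, sanding_brick, slats from where it was at the start of the episode above 0.02 m).
It also fails if it takes over 138 s, if anything falls off the work surface, if the arm or the gripper's body presses on something with over 40 N, if the wrist force passes 120 N, or if a joint passes its speed limit or range.

## Working session

There is one attempt and no reset: what is moved stays moved. The work goes in short steps, Python scripts to look and compute and a tool call to move; the robot and the scene stay as the last step left them, time stands still between calls to the robot, and variables do not carry over. Pictures are saved under pics/ and viewed, at most 14 in all, crops included, and the job is handed in when it is done.

Besides the shell and the picture viewer there is one more tool, called after "Call:" in YAML: its name, and indented under it one key for each argument. jog_arm: Moves the arm, as the interface text tells. Shift numbers are shares of 0.4 m and turn numbers shares of 90 degrees, none past 1 either way. Its arguments: {"type":"object","properties":{"steps":{"type":"array"},"claw":{"type":"number"},"force":{"type":"number"}},"required":["steps"]}

```bash
mkdir -p pics
cat > h.py <<'E'
from rig import *
import numpy as np, cv2
def save(n,fn):
    f=grab_frame(n); cv2.imwrite('pics/'+fn+'.png',f['color']); np.save('pics/'+fn+'.npy',f,allow_pickle=True); return f
def load(fn): return np.load('pics/'+fn+'.npy',allow_pickle=True).item()
def cam(f):
    fl=240/np.tan(np.radians(f['vertical_fov'])/2)
    K=np.array([[fl,0,f['cx']],[0,fl,f['cy']],[0,0,1.]])
    return K,np.array([f['k1'],0,0,0,0.]),cv2.Rodrigues(np.array(f['rvec'],float))[0],np.array(f['tvec'],float).ravel()
def ray(f,uv):
    K,d,R,t=cam(f); p=cv2.undistortPoints(np.array(uv,float).reshape(-1,1,2),K,d).reshape(-1,2)
    return np.c_[p,np.ones(len(p))]@R, -R.T@t
def onz(f,uv,z):
    D,C=ray(f,uv); z=np.broadcast_to(z,len(D)); return C+D*((z-C[2])/D[:,2])[:,None]
def depth(f,uv):
    D,C=ray(f,uv); return np.array([C+d*f['z_map'][int(round(v)),int(round(u))] for d,(u,v) in zip(D,np.reshape(uv,(-1,2)))])
def cloud(f):
    u,v=np.meshgrid(np.arange(640),np.arange(480)); D,C=ray(f,np.stack([u,v],-1).reshape(-1,2))
    return (C+D*f['z_map'].reshape(-1,1)).reshape(480,640,3)
E
python3 - <<'E'
from h import *
for n in('top','scene'):
    f=save(n,n+'0'); K,d,R,t=cam(f); print(n,K[0,0],f['k1'],-R.T@t)
s=sense(); print(s['time_s'],s['tool_pos'],s['tcp_rot'],s['grip_width'])
E
```

```text
top 620.6967113534851 -0.1082453662738602 [0.40158645 0.02160395 1.68923421]
scene 492.79543155901627 -0.06286392972593119 [ 0.13052149 -0.724916    0.91915918]
0.1 [0.17186847 0.65197454 0.19247623] [[-9.66957138e-01  2.54938323e-01 -5.87733310e-04]
 [ 2.54938992e-01  9.66955141e-01 -1.96599428e-03]
 [ 6.71044611e-05 -2.05086834e-03 -9.99997895e-01]] 0.08527448439191067
```

View pics/top0.png

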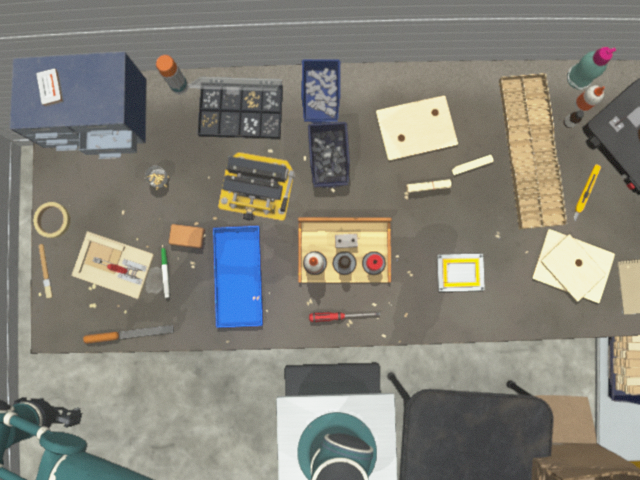

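View pics/scene0.png

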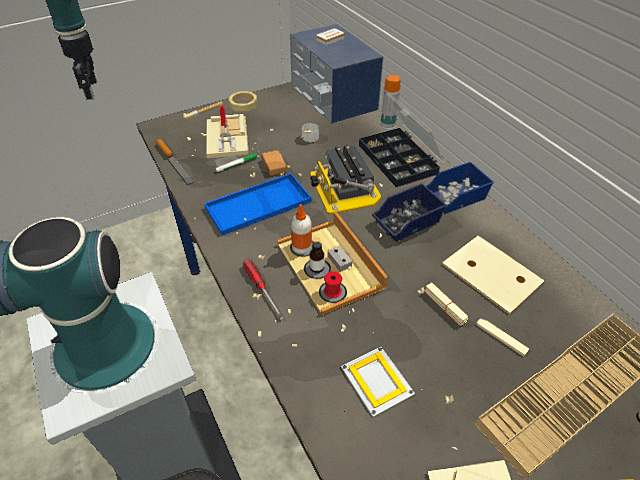

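Top view: the blue tray is at (238,277), the caddy at (345,250), and on its coasters glue (314,262), oil (344,263) and spool (374,262). The block is at (346,240), the plate at (461,272) and the screwdriver at (345,317). I'll enlarge it to read corners.

Run:
```python
from h import *
f=load('top0')
a=cv2.resize(f['color'][210:300,200:400],None,fx=4,fy=4,interpolation=cv2.INTER_CUBIC)
b=cv2.resize(f['color'][240:300,425:500],None,fx=4,fy=4,interpolation=cv2.INTER_CUBIC)
c=np.zeros((600,800,3),np.uint8); c[:360]=a; c[360:600,:300]=b
s=load('scene0'); e=cv2.resize(s['color'][200:320,260:400],None,fx=2,fy=2,interpolation=cv2.INTER_CUBIC); c[360:600,320:600]=e
cv2.imwrite('pics/crop0.png',c)
# object tops from the depth clouds
for n in('top0','scene0'):
    P=cloud(load(n)); x,y,z=P[...,0],P[...,1],P[...,2]
    m=(x>.3)&(x<.75)&(y>-.4)&(y<.4)
    for nm,lo,hi in(('glue body',.105,.122),('glue nozzle',.125,.16),('oil cap',.086,.098),('oil shoulder',.072,.085),('spool',.052,.064),('block',.024,.036)):
        k=m&(z>lo)&(z<hi); print(n,nm)
        nl,lab,st,ce=cv2.connectedComponentsWithStats(k.astype(np.uint8))
        for i in range(1,nl):
            if st[i,4]>12: q=P[lab==i]; print('  ',st[i,4],q.mean(0).round(4),((q.min(0)+q.max(0))/2).round(4),np.ptp(q,axis=0).round(3))
```

```text
top0 glue body
   46 [0.6634 0.1143 0.1135] [0.6626 0.1154 0.1135] [0.033 0.016 0.017]
   135 [0.5061 0.0438 0.1111] [0.5051 0.0439 0.1133] [0.044 0.043 0.017]
top0 glue nozzle
   34 [0.5051 0.0449 0.1364] [0.5049 0.0462 0.1384] [0.015 0.018 0.027]
top0 oil cap
   78 [0.7412 0.1289 0.0913] [0.7387 0.1345 0.092 ] [0.023 0.05  0.012]
   585 [0.7031 0.1999 0.0911] [0.7065 0.201  0.092 ] [0.064 0.155 0.012]
   22 [0.7027 0.1056 0.0919] [0.7029 0.1053 0.0927] [0.022 0.011 0.01 ]
   45 [ 0.5065 -0.036   0.0916] [ 0.5065 -0.0357  0.0917] [0.018 0.018 0.011]
top0 oil shoulder
   74 [0.7345 0.1023 0.0787] [0.7328 0.1068 0.0785] [0.034 0.035 0.013]
   22 [0.7027 0.2612 0.081 ] [0.7067 0.258  0.0792] [0.021 0.03  0.011]
   99 [0.6618 0.2096 0.0781] [0.6622 0.2103 0.0784] [0.028 0.106 0.012]
top0 spool
   22 [0.691  0.2495 0.0596] [0.6887 0.2481 0.0591] [0.022 0.014 0.009]
   32 [0.6827 0.204  0.0576] [0.6797 0.2009 0.0581] [0.022 0.022 0.011]
   16 [0.6741 0.1611 0.0595] [0.6743 0.1612 0.0585] [0.014 0.011 0.009]
   90 [0.6418 0.2128 0.0587] [0.643  0.2129 0.0581] [0.038 0.032 0.012]
   15 [0.6
[... 2477 characters left out ...]
0.012]
   142 [ 0.7237 -0.0054  0.0308] [ 0.7301 -0.005   0.03  ] [0.039 0.097 0.012]
   188 [ 0.618  -0.0535  0.0303] [ 0.6184 -0.041   0.03  ] [0.01  0.249 0.012]
   36 [ 0.7443 -0.0064  0.0307] [ 0.7438 -0.0046  0.0298] [0.011 0.024 0.012]
   61 [0.4985 0.0285 0.0298] [0.5039 0.0337 0.03  ] [0.046 0.029 0.012]
   295 [ 0.5649 -0.0442  0.03  ] [ 0.5658 -0.043   0.0299] [0.038 0.061 0.011]
   20 [0.3616 0.0452 0.0251] [0.3615 0.0449 0.0258] [0.013 0.029 0.003]
   49 [ 0.4993 -0.0463  0.03  ] [ 0.5029 -0.0436  0.03  ] [0.029 0.021 0.012]
   231 [ 0.7102 -0.2753  0.0255] [ 0.7108 -0.2753  0.0265] [0.026 0.119 0.005]
   42 [ 0.4976 -0.1267  0.0303] [ 0.5005 -0.1231  0.03  ] [0.027 0.019 0.011]
```

View pics/crop0.png

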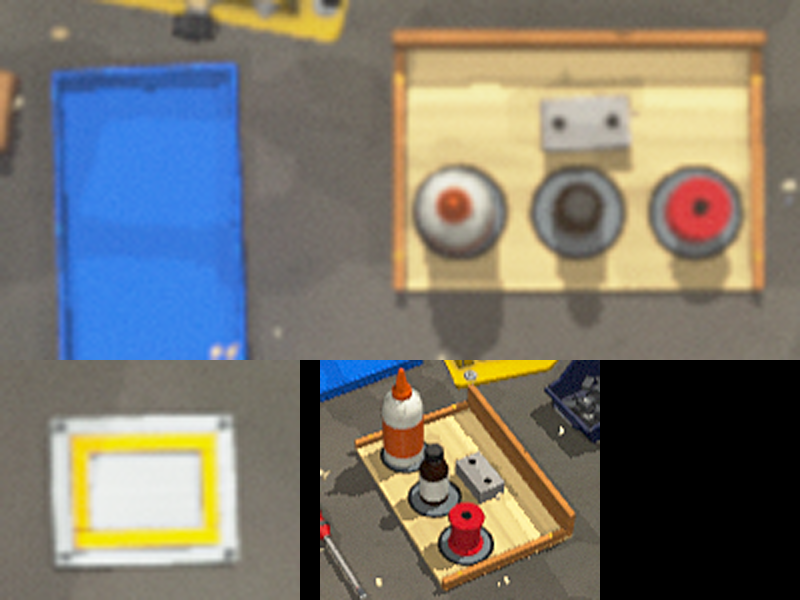

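The crop shows the block's corners at (542,100), (628,96), (630,148) and (544,152), with coasters at (460,212), (578,212) and (696,212). The plate's inner frame corners are (88,452), (205,450), (205,528) and (90,530). The object heights agree with the given sizes.

Run:
```python
from h import *
f=load('top0')
A=lambda L:np.array(L,float)/4-.375+[200,210]
B=lambda L:(np.array(L,float)-[0,360])/4-.375+[425,240]
def rect(n,uv,z):
    p=onz(f,uv,z)[:,:2]; e=p[1]-p[0]; g=p[2]-p[3]; d=(e+g)/2; h=(p[3]-p[0]+p[2]-p[1])/2
    print(n,p.mean(0).round(4),'len',np.linalg.norm(d).round(4),np.linalg.norm(h).round(4),'yaw of y axis',np.arctan2(d[0],-d[1]).round(3), 'from other',np.arctan2(h[1],-h[0]).round(3))
rect('block',A([(542,100),(628,96),(630,148),(544,152)]),.030)
rect('plate',B([(52,418),(230,415),(238,567),(57,566)]),.006)
rect('recess',B([(88,452),(205,450),(205,528),(90,530)]),.008)
rect('tray',[(213.5,228),(259.5,226),(263,327),(217,329)],.018)
print('coasters',onz(f,A([(460,212),(578,212),(696,212)]),.008).round(4))
# tray by depth/colour
c=f['color'].astype(int); m=((c[...,0]>150)&(c[...,2]<90)).astype(np.uint8); m[:, :200]=0; m[:,280:]=0;m[:200]=0
k=max(cv2.findContours(m,0,2)[0],key=cv2.contourArea); b=cv2.boxPoints(cv2.minAreaRect(k)); print(b, onz(f,b,.018).round(3))
```

```text
block [ 0.5638 -0.0441] len 0.0578 0.0351 yaw of y axis 0.017 from other -0.006
plate [ 0.4699 -0.3548] len 0.1236 0.1023 yaw of y axis -0.026 from other 0.003
recess [ 0.4707 -0.3562] len 0.0798 0.0531 yaw of y axis -0.014 from other 0.034
tray [0.4744 0.2498] len 0.1249 0.2731 yaw of y axis 0.016 from other -0.016
coasters [[ 0.5085  0.0424  0.008 ]
 [ 0.5061 -0.0376  0.008 ]
 [ 0.5038 -0.1176  0.008 ]]
[[211.89432 226.9347 ]
 [259.04514 225.30878]
 [262.5012  325.53442]
 [215.35037 327.16034]] [[0.613 0.319 0.018]
 [0.614 0.19  0.018]
 [0.343 0.187 0.018]
 [0.342 0.314 0.018]]
```

Call:
jog_arm:
  steps:
    - {"x": -0.71,"y": -0.74,"z": -0.17,"rz": 0.836}
    - {"x": -0.71,"y": -0.74,"z": -0.17,"rz": 0.836}
    - {"x": -0.71,"y": -0.74,"z": -0.17,"rz": 0.836}
    - {"x": -0.71,"y": -0.74,"z": -0.17,"rz": 0.836}
    - {"x": -0.71,"y": -0.74,"z": -0.17,"rz": 0.836}
    - {"x": -0.71,"y": -0.74,"z": -0.17,"rz": 0.836}
    - {"x": -0.71,"y": -0.74,"z": -0.17,"rz": 0.836}
    - {"x": -0.71,"y": -0.74,"z": -0.17,"rz": 0.836}
    - {"x": -0.71,"y": -0.74,"z": -0.17,"rz": 0.836}
    - {"x": -0.71,"y": -0.74,"z": -0.17,"rz": 0.836}
    - {"x": -0.71,"y": -0.74,"z": -0.17,"rz": 0.836}
  claw: 0.85
  force: 40

```text
invalid input
```

Call:
jog_arm:
  steps:
    - {"x": -0.71,"y": -0.74,"z": -0.17,"rx": 0,"ry": 0,"rz": 0.83}
    - {"x": -0.71,"y": -0.74,"z": -0.17,"rx": 0,"ry": 0,"rz": 0.83}
    - {"x": -0.71,"y": -0.74,"z": -0.17,"rx": 0,"ry": 0,"rz": 0.83}
    - {"x": -0.71,"y": -0.74,"z": -0.17,"rx": 0,"ry": 0,"rz": 0.83}
    - {"x": -0.71,"y": -0.74,"z": -0.17,"rx": 0,"ry": 0,"rz": 0.83}
    - {"x": -0.71,"y": -0.74,"z": -0.17,"rx": 0,"ry": 0,"rz": 0.83}
    - {"x": -0.71,"y": -0.74,"z": -0.17,"rx": 0,"ry": 0,"rz": 0.83}
    - {"x": -0.71,"y": -0.74,"z": -0.17,"rx": 0,"ry": 0,"rz": 0.83}
    - {"x": -0.71,"y": -0.74,"z": -0.17,"rx": 0,"ry": 0,"rz": 0.83}
    - {"x": -0.71,"y": -0.74,"z": -0.17,"rx": 0,"ry": 0,"rz": 0.83}
  claw: 0.85
  force: 40

```text
time_s: 1.35
tool_pos: [0.3704, 0.2948, 0.2611]
tcp_rot: [[-0.012, 1.0, -0.001], [1.0, 0.012, -0.0], [-0.0, -0.001, -1.0]]
force: [0.1, 0.7, -1.4]
grip_width: 0.0721
finger_force: 0.0
```

Call:
jog_arm:
  steps:
    - {"x": -0.63,"y": 0.33,"z": 0,"rx": 0,"ry": 0,"rz": 0.008}
    - {"x": -0.63,"y": 0.33,"z": 0,"rx": 0,"ry": 0,"rz": 0.008}
    - {"x": -0.63,"y": 0.33,"z": 0,"rx": 0,"ry": 0,"rz": 0.008}
    - {"x": -0.63,"y": 0.33,"z": 0,"rx": 0,"ry": 0,"rz": 0.008}
    - {"x": -0.63,"y": 0.33,"z": 0,"rx": 0,"ry": 0,"rz": 0.008}
    - {"x": -0.63,"y": 0.33,"z": 0,"rx": 0,"ry": 0,"rz": 0.008}
    - {"x": -0.63,"y": 0.33,"z": 0,"rx": 0,"ry": 0,"rz": 0.008}
    - {"x": -0.63,"y": 0.33,"z": 0,"rx": 0,"ry": 0,"rz": 0.008}

```text
time_s: 2.35
tool_pos: [0.5051, 0.0448, 0.2615]
tcp_rot: [[0.001, 1.0, -0.0], [1.0, -0.001, 0.0], [0.0, -0.0, -1.0]]
force: [-0.2, -0.4, -0.3]
grip_width: 0.0726
finger_force: 0.0
```

Run:
```python
from h import *
save('wrist','w1')
```

```text
(no output)
```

View pics/w1.png

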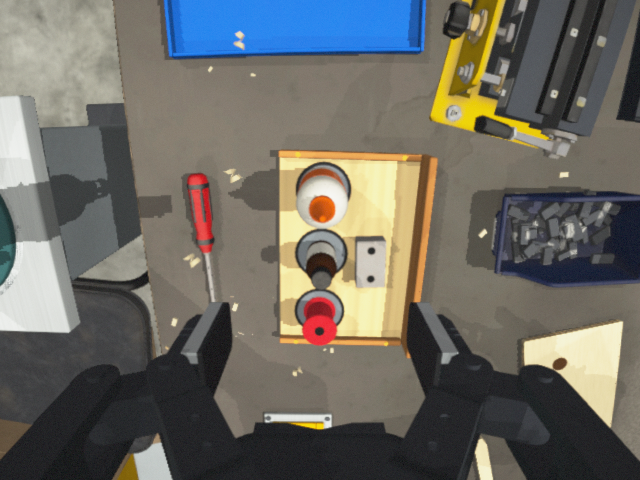

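The wrist view shows the glue at (322,195), oil at (321,265), spool at (320,328) and the block at (370,262), all upright. The fingers straddle at columns 200 and 440. Descending on the glue.

Call:
jog_arm:
  steps:
    - {"x": 0,"y": 0,"z": 0.1,"rx": 0,"ry": 0,"rz": 0}
    - {"x": 0,"y": 0,"z": 0.2,"rx": 0,"ry": 0,"rz": 0}
    - {"x": 0,"y": 0,"z": 0.3,"rx": 0,"ry": 0,"rz": 0}
    - {"x": 0,"y": 0,"z": 0.38,"rx": 0,"ry": 0,"rz": 0}
    - {"x": 0,"y": 0,"z": 0.42,"rx": 0,"ry": 0,"rz": 0}
    - {"x": 0,"y": 0,"z": 0.435,"rx": 0,"ry": 0,"rz": 0}
    - {"x": 0,"y": 0,"z": 0.435,"rx": 0,"ry": 0,"rz": 0}

```text
time_s: 3.28
tool_pos: [0.5062, 0.0435, 0.0884]
tcp_rot: [[0.003, 1.0, 0.001], [1.0, -0.003, 0.0], [0.0, 0.001, -1.0]]
force: [-0.8, -0.0, 0.2]
grip_width: 0.073
finger_force: 0.0
```

Call:
jog_arm:
  steps:
    - {"x": 0,"y": 0,"z": 0,"rx": 0,"ry": 0,"rz": 0}
    - {"x": 0,"y": 0,"z": 0,"rx": 0,"ry": 0,"rz": 0}
    - {"x": 0,"y": 0,"z": 0,"rx": 0,"ry": 0,"rz": 0}
    - {"x": 0,"y": 0,"z": 0,"rx": 0,"ry": 0,"rz": 0}
    - {"x": 0,"y": 0,"z": 0,"rx": 0,"ry": 0,"rz": 0}
  claw: 0
  force: 40

```text
time_s: 3.9
tool_pos: [0.5055, 0.0433, 0.0877]
tcp_rot: [[0.003, 1.0, 0.0], [1.0, -0.003, -0.0], [-0.0, 0.0, -1.0]]
force: [-0.2, -0.6, -0.4]
grip_width: 0.0003
finger_force: 0.0
```

Run:
```python
from h import *
s=sense(); print(s['grip_width'],s['finger_force'],s['tool_pos'])
f=save('scene','s1'); save('top','t1')
cv2.imwrite('pics/s1c.png',cv2.resize(f['color'][150:350,200:440],None,fx=3,fy=3))
```

```text
0.0002784920670565774 0.0 [0.50554418 0.04325538 0.0876943 ]
```

View pics/s1c.png

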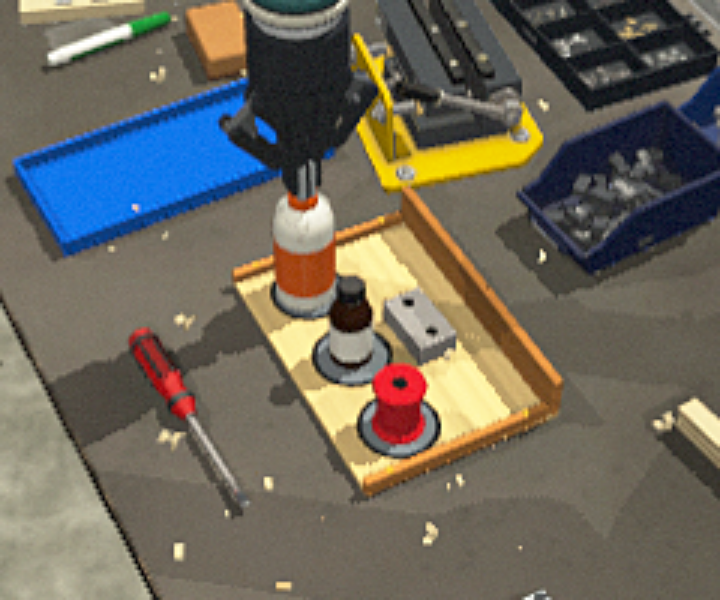

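Run:
```python
from h import *
f=load('s1'); K,d,R,t=cam(f); tp=sense()['tool_pos']
for z in(.0877,.10,.112,.125,.152): print(z,((cv2.projectPoints(np.array([[tp[0],tp[1],z]]),R,t,K,d)[0].ravel()-[200,150])*3).round())
P=cloud(f)
for v in range(150,290,8): print(v,[P[150+v//3,200+u//3].round(3).tolist() for u in(295,305,313)], f['color'][150+v//3,200+305//3])
```

```text
0.0877 [302. 225.]
0.1 [302. 214.]
0.112 [301. 203.]
0.125 [301. 191.]
0.152 [300. 165.]
150 [[0.495, 0.031, 0.182], [0.502, 0.03, 0.179], [0.51, 0.031, 0.176]] [29 27 25]
158 [[0.495, 0.031, 0.175], [0.504, 0.034, 0.17], [0.51, 0.032, 0.169]] [32 31 27]
166 [[0.495, 0.033, 0.165], [0.503, 0.033, 0.162], [0.511, 0.033, 0.158]] [113 116 115]
174 [[0.497, 0.037, 0.151], [0.502, 0.032, 0.153], [0.511, 0.035, 0.147]] [137 142 136]
182 [[0.497, 0.038, 0.144], [0.501, 0.031, 0.149], [0.511, 0.034, 0.142]] [134 138 133]
190 [[0.495, 0.034, 0.139], [0.502, 0.033, 0.137], [0.509, 0.032, 0.135]] [131 132 131]
198 [[0.499, 0.043, 0.121], [0.504, 0.036, 0.124], [0.512, 0.037, 0.12]] [108 111 123]
206 [[0.498, 0.04, 0.117], [0.504, 0.037, 0.117], [0.511, 0.036, 0.115]] [  0  53 159]
214 [[0.497, 0.039, 0.109], [0.502, 0.034, 0.11], [0.509, 0.033, 0.108]] [218 239 238]
222 [[0.492, 0.03, 0.108], [0.499, 0.029, 0.106], [0.505, 0.024, 0.107]] [225 239 241]
230 [[0.491, 0.029, 0.103], [0.499, 0.029, 0.099], [0.506, 0.026, 0.099]] [183 203 208]
238 [[0.491, 0.029, 0.093], [0.497, 0.025, 0.094], [0.504, 0.022, 0.093]] [156 173 174]
246 [[0.49, 0.028, 0.085], [0.497, 0.025, 0.083], [0.503, 0.021, 0.085]] [144 161 167]
254 [[0.491, 0.03, 0.076], [0.497, 0.025, 0.077], [0.503, 0.022, 0.077]] [103 119 153]
262 [[0.49, 0.028, 0.067], [0.497, 0.026, 0.066], [0.503, 0.023, 0.065]] [ 37  80 160]
270 [[0.49, 0.029, 0.056], [0.495, 0.024, 0.058], [0.503, 0.022, 0.056]] [ 32  79 163]
278 [[0.49, 0.03, 0.048], [0.495, 0.024, 0.051], [0.504, 0.025, 0.046]] [ 45  82 165]
286 [[0.49, 0.031, 0.036], [0.495, 0.024, 0.041], [0.504, 0.026, 0.034]] [ 35  78 163]
```

Run:
```python
from h import *
f=load('scene0'); P=cloud(f); q=P.reshape(-1,3)
k=(np.abs(q[:,0]-.172)<.12)&(np.abs(q[:,1]-.653)<.12)&(q[:,2]>.1); q=q[k]; print('start tips',q[np.argsort(q[:,2])[:8]].round(3))
f=load('t1'); P=cloud(f); q=P.reshape(-1,3)
k=(np.abs(q[:,0]-.505)<.1)&(np.abs(q[:,1]-.043)<.1)&(q[:,2]>.15); print(np.percentile(q[k][:,2],[0,5,25,50,75]).round(3))
print(sense()['joint_pos'])
```

```text
start tips [[0.191 0.695 0.242]
 [0.182 0.693 0.242]
 [0.177 0.695 0.242]
 [0.179 0.693 0.242]
 [0.183 0.696 0.243]
 [0.188 0.692 0.244]
 [0.159 0.605 0.244]
 [0.175 0.697 0.245]]
[0.196 0.465 0.5   0.508 0.513]
[ 3.63316258e-02  4.05170410e-02  2.06639262e+00 -1.90800922e-05
  1.03473179e+00  3.96793381e-02]
```

Call:
jog_arm:
  steps:
    - {"x": 0,"y": 0,"z": 0,"rx": 0,"ry": 0,"rz": 0}
    - {"x": 0,"y": 0,"z": 0,"rx": 0,"ry": 0,"rz": 0}
    - {"x": 0,"y": 0,"z": 0,"rx": 0,"ry": 0,"rz": 0}
    - {"x": 0,"y": 0,"z": 0,"rx": 0,"ry": 0,"rz": 0}
    - {"x": 0,"y": 0,"z": -0.1,"rx": 0,"ry": 0,"rz": 0}
    - {"x": 0,"y": 0,"z": -0.2,"rx": 0,"ry": 0,"rz": 0}
    - {"x": 0,"y": 0,"z": -0.3,"rx": 0,"ry": 0,"rz": 0}
    - {"x": 0.1,"y": 0,"z": -0.3,"rx": 0,"ry": 0,"rz": 0}
    - {"x": 0.235,"y": 0,"z": -0.3,"rx": 0,"ry": 0,"rz": 0}
    - {"x": 0.235,"y": 0,"z": -0.3,"rx": 0,"ry": 0,"rz": 0}
    - {"x": 0.235,"y": 0,"z": -0.3,"rx": 0,"ry": 0,"rz": 0}
  claw: 0.85

```text
time_s: 5.38
tool_pos: [0.5057, 0.1372, 0.2075]
tcp_rot: [[0.002, 1.0, -0.0], [1.0, -0.002, -0.001], [-0.001, -0.0, -1.0]]
force: [-0.4, 0.3, -0.1]
grip_width: 0.0726
finger_force: 0.0
```

Call:
jog_arm:
  steps:
    - {"x": 0,"y": 0,"z": 0.1,"rx": 0,"ry": 0,"rz": 0}
    - {"x": 0,"y": 0,"z": 0.2,"rx": 0,"ry": 0,"rz": 0}
    - {"x": 0,"y": 0,"z": 0.3,"rx": 0,"ry": 0,"rz": 0}
    - {"x": 0,"y": 0,"z": 0.4,"rx": 0,"ry": 0,"rz": 0}
    - {"x": 0,"y": 0,"z": 0.46,"rx": 0,"ry": 0,"rz": 0}
    - {"x": 0,"y": 0,"z": 0.48,"rx": 0,"ry": 0,"rz": 0}
    - {"x": 0,"y": 0,"z": 0.48,"rx": 0,"ry": 0,"rz": 0}
  claw: 0

```text
time_s: 6.25
tool_pos: [0.5059, 0.1365, 0.0156]
tcp_rot: [[0.004, 1.0, -0.001], [1.0, -0.004, -0.0], [-0.0, -0.001, -1.0]]
force: [-0.5, -0.3, 0.1]
grip_width: 0.0001
finger_force: 0.0
```

Call:
jog_arm:
  steps:
    - {"x": 0,"y": 0,"z": 0.02,"rx": 0,"ry": 0,"rz": 0}
    - {"x": 0,"y": 0,"z": 0.04,"rx": 0,"ry": 0,"rz": 0}
    - {"x": 0,"y": 0,"z": 0.05,"rx": 0,"ry": 0,"rz": 0}
    - {"x": 0,"y": 0,"z": 0.055,"rx": 0,"ry": 0,"rz": 0}
    - {"x": 0,"y": 0,"z": 0.055,"rx": 0,"ry": 0,"rz": 0}

```text
time_s: 6.88
tool_pos: [0.5058, 0.1373, -0.0064]
tcp_rot: [[0.003, 1.0, -0.0], [1.0, -0.003, -0.0], [-0.0, -0.0, -1.0]]
force: [-0.7, 0.5, -0.1]
grip_width: 0.0001
finger_force: 0.0
```

Reported TCP is below the bench with no contact, so the fingers really end higher than reported. I'll feel for the bench in small steps.

Call:
jog_arm:
  steps:
    - {"x": 0,"y": 0,"z": 0.015,"rx": 0,"ry": 0,"rz": 0}
    - {"x": 0,"y": 0,"z": 0.03,"rx": 0,"ry": 0,"rz": 0}
    - {"x": 0,"y": 0,"z": 0.035,"rx": 0,"ry": 0,"rz": 0}
    - {"x": 0,"y": 0,"z": 0.035,"rx": 0,"ry": 0,"rz": 0}

```text
time_s: 7.38
tool_pos: [0.5056, 0.1372, -0.0207]
tcp_rot: [[0.003, 1.0, -0.001], [1.0, -0.003, -0.0], [-0.0, -0.001, -1.0]]
force: [0.3, -0.1, 0.8]
grip_width: -0.0005
finger_force: 0.0
```

Call:
jog_arm:
  steps:
    - {"x": 0,"y": 0,"z": 0.005,"rx": 0,"ry": 0,"rz": 0}
    - {"x": 0,"y": 0,"z": 0.01,"rx": 0,"ry": 0,"rz": 0}
    - {"x": 0,"y": 0,"z": 0.01,"rx": 0,"ry": 0,"rz": 0}

```text
time_s: 7.75
tool_pos: [0.5057, 0.1373, -0.0244]
tcp_rot: [[0.003, 1.0, -0.0], [1.0, -0.003, -0.0], [-0.0, -0.0, -1.0]]
force: [0.1, 0.1, 0.0]
grip_width: 0.0
finger_force: 0.0
```

Run:
```python
from h import *
print(sense()['force'],sense()['tool_pos'])
f=save('scene','s2'); cv2.imwrite('pics/s2c.png',cv2.resize(f['color'][150:300,220:400],None,fx=4,fy=4))
P=cloud(f); q=P.reshape(-1,3)
k=(np.abs(q[:,0]-.506)<.03)&(np.abs(q[:,1]-.137)<.016)&(q[:,2]>.006)&(q[:,2]<.06); print(k.sum(),np.sort(q[k][:,2])[:10].round(3))
```

```text
[0.08655187 0.06191155 0.04969249] [ 0.50573686  0.13726365 -0.02444556]
130 [0.018 0.018 0.019 0.019 0.021 0.021 0.021 0.022 0.023 0.023]
```

Call:
jog_arm:
  steps:
    - {"x": 0,"y": 0,"z": 0.005,"rx": 0,"ry": 0,"rz": 0}
    - {"x": 0,"y": 0,"z": 0.01,"rx": 0,"ry": 0,"rz": 0}
    - {"x": 0,"y": 0,"z": 0.01,"rx": 0,"ry": 0,"rz": 0}

```text
time_s: 8.18
tool_pos: [0.5056, 0.1372, -0.0286]
tcp_rot: [[0.003, 1.0, -0.001], [1.0, -0.003, -0.0], [-0.0, -0.001, -1.0]]
force: [-1.1, 0.0, -0.0]
grip_width: -0.0
finger_force: 0.0
```

Call:
jog_arm:
  steps:
    - {"x": 0,"y": 0,"z": 0.004,"rx": 0,"ry": 0,"rz": 0}
    - {"x": 0,"y": 0,"z": 0.007,"rx": 0,"ry": 0,"rz": 0}
    - {"x": 0,"y": 0,"z": 0.007,"rx": 0,"ry": 0,"rz": 0}

```text
time_s: 8.55
tool_pos: [0.5057, 0.1372, -0.0313]
tcp_rot: [[0.003, 1.0, -0.0], [1.0, -0.003, -0.0], [-0.0, -0.0, -1.0]]
force: [0.2, -0.5, -0.2]
grip_width: 0.0001
finger_force: 0.0
```

Call:
jog_arm:
  steps:
    - {"x": 0,"y": 0,"z": 0.004,"rx": 0,"ry": 0,"rz": 0}
    - {"x": 0,"y": 0,"z": 0.005,"rx": 0,"ry": 0,"rz": 0}
    - {"x": 0,"y": 0,"z": 0.005,"rx": 0,"ry": 0,"rz": 0}

```text
time_s: 8.93
tool_pos: [0.5058, 0.1373, -0.0332]
tcp_rot: [[0.003, 1.0, -0.0], [1.0, -0.003, -0.0], [-0.0, -0.0, -1.0]]
force: [-0.8, 0.2, 0.5]
grip_width: 0.0
finger_force: 0.0
```

Call:
jog_arm:
  steps:
    - {"x": 0,"y": 0,"z": 0.004,"rx": 0,"ry": 0,"rz": 0}
    - {"x": 0,"y": 0,"z": 0.005,"rx": 0,"ry": 0,"rz": 0}
    - {"x": 0,"y": 0,"z": 0.005,"rx": 0,"ry": 0,"rz": 0}

```text
time_s: 9.3
tool_pos: [0.5058, 0.1373, -0.0352]
tcp_rot: [[0.003, 1.0, -0.0], [1.0, -0.003, -0.0], [-0.0, -0.0, -1.0]]
force: [0.1, -0.1, -0.0]
grip_width: 0.0004
finger_force: 0.0
```

Run:
```python
from h import *
f=save('scene','s3'); cv2.imwrite('pics/s3c.png',cv2.resize(f['color'][150:270,240:360],None,fx=5,fy=5,interpolation=cv2.INTER_CUBIC))
K,d,R,t=cam(f)
for z in(0,.005,.01): print(((cv2.projectPoints(np.array([[.506,.126,z],[.506,.137,z]]),R,t,K,d)[0].reshape(-1,2)-[240,150])*5).round())
```

```text
[[237. 397.]
 [228. 385.]]
[[236. 391.]
 [227. 378.]]
[[236. 384.]
 [227. 371.]]
```

View pics/s3c.png

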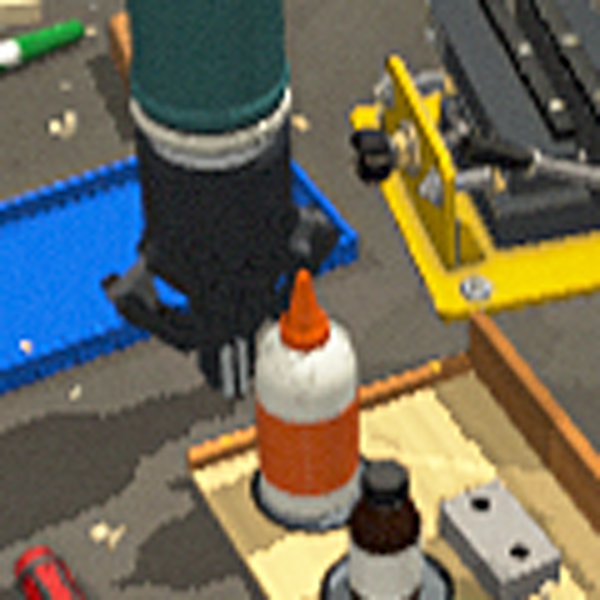

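The glue still stands untouched. The shut fingertips show at (232,397), level with the bench, so contact is near.

Call:
jog_arm:
  steps:
    - {"x": 0,"y": 0,"z": 0.003,"rx": 0,"ry": 0,"rz": 0}
    - {"x": 0,"y": 0,"z": 0.005,"rx": 0,"ry": 0,"rz": 0}
    - {"x": 0,"y": 0,"z": 0.005,"rx": 0,"ry": 0,"rz": 0}

```text
time_s: 9.72
tool_pos: [0.5058, 0.1373, -0.0372]
tcp_rot: [[0.003, 1.0, -0.0], [1.0, -0.003, -0.0], [-0.0, -0.0, -1.0]]
force: [-0.5, -0.3, -0.1]
grip_width: 0.0001
finger_force: 0.0
```

Call:
jog_arm:
  steps:
    - {"x": 0,"y": 0,"z": 0.003,"rx": 0,"ry": 0,"rz": 0}
    - {"x": 0,"y": 0,"z": 0.005,"rx": 0,"ry": 0,"rz": 0}
    - {"x": 0,"y": 0,"z": 0.005,"rx": 0,"ry": 0,"rz": 0}

```text
time_s: 10.1
tool_pos: [0.506, 0.1373, -0.0376]
tcp_rot: [[0.003, 1.0, -0.0], [1.0, -0.003, -0.0], [-0.0, -0.0, -1.0]]
force: [-5.1, -0.9, 12.1]
grip_width: 0.0004
finger_force: 6.3
```

Call:
jog_arm:
  steps:
    - {"x": 0,"y": 0,"z": -0.15,"rx": 0,"ry": 0,"rz": 0}
    - {"x": 0,"y": 0,"z": -0.3,"rx": 0,"ry": 0,"rz": 0}
    - {"x": 0,"y": 0,"z": -0.45,"rx": 0,"ry": 0,"rz": 0}
    - {"x": 0,"y": 0,"z": -0.45,"rx": 0,"ry": 0,"rz": 0}
    - {"x": -0.1,"y": 0,"z": -0.45,"rx": 0,"ry": 0,"rz": 0}
    - {"x": -0.232,"y": 0,"z": -0.45,"rx": 0,"ry": 0,"rz": 0}
    - {"x": -0.232,"y": 0,"z": -0.45,"rx": 0,"ry": 0,"rz": 0}
    - {"x": -0.232,"y": 0,"z": -0.45,"rx": 0,"ry": 0,"rz": 0}
  claw: 0.85

```text
time_s: 11.1
tool_pos: [0.505, 0.0446, 0.14]
tcp_rot: [[0.004, 1.0, -0.001], [1.0, -0.004, 0.001], [0.001, -0.001, -1.0]]
force: [0.6, -0.2, 0.3]
grip_width: 0.0728
finger_force: 0.0
```

Call:
jog_arm:
  steps:
    - {"x": 0,"y": 0,"z": 0.08,"rx": 0,"ry": 0,"rz": 0}
    - {"x": 0,"y": 0,"z": 0.15,"rx": 0,"ry": 0,"rz": 0}
    - {"x": 0,"y": 0,"z": 0.2,"rx": 0,"ry": 0,"rz": 0}
    - {"x": 0,"y": 0,"z": 0.23,"rx": 0,"ry": 0,"rz": 0}
    - {"x": 0,"y": 0,"z": 0.24,"rx": 0,"ry": 0,"rz": 0}
    - {"x": 0,"y": 0,"z": 0.24,"rx": 0,"ry": 0,"rz": 0}

```text
time_s: 11.85
tool_pos: [0.5059, 0.0449, 0.0451]
tcp_rot: [[0.003, 1.0, 0.0], [1.0, -0.003, 0.0], [0.0, 0.0, -1.0]]
force: [-0.2, 0.3, -0.1]
grip_width: 0.0723
finger_force: 0.0
```

Call:
jog_arm:
  steps:
    - {"x": 0,"y": 0,"z": 0,"rx": 0,"ry": 0,"rz": 0}
    - {"x": 0,"y": 0,"z": 0,"rx": 0,"ry": 0,"rz": 0}
    - {"x": 0,"y": 0,"z": 0,"rx": 0,"ry": 0,"rz": 0}
    - {"x": 0,"y": 0,"z": 0,"rx": 0,"ry": 0,"rz": 0}
    - {"x": 0,"y": 0,"z": 0,"rx": 0,"ry": 0,"rz": 0}
  claw: 0
  force: 40

```text
time_s: 12.48
tool_pos: [0.5067, 0.0445, 0.0461]
tcp_rot: [[0.004, 1.0, 0.002], [1.0, -0.004, 0.0], [0.0, 0.002, -1.0]]
force: [0.5, 0.4, 5.4]
grip_width: 0.048
finger_force: 41.4
```

Call:
jog_arm:
  steps:
    - {"x": 0,"y": 0,"z": -0.03,"rx": 0,"ry": 0,"rz": 0}
    - {"x": 0,"y": 0,"z": -0.08,"rx": 0,"ry": 0,"rz": 0}
    - {"x": 0,"y": 0,"z": -0.14,"rx": 0,"ry": 0,"rz": 0}
    - {"x": 0.05,"y": 0.01,"z": -0.18,"rx": 0,"ry": 0,"rz": 0}
    - {"x": 0.13,"y": 0.04,"z": -0.2,"rx": 0,"ry": 0,"rz": 0}
    - {"x": 0.22,"y": 0.07,"z": -0.2,"rx": 0,"ry": 0,"rz": 0}
    - {"x": 0.31,"y": 0.1,"z": -0.2,"rx": 0,"ry": 0,"rz": 0}
    - {"x": 0.4,"y": 0.13,"z": -0.2,"rx": 0,"ry": 0,"rz": 0}
    - {"x": 0.47,"y": 0.15,"z": -0.2,"rx": 0,"ry": 0,"rz": 0}
    - {"x": 0.514,"y": 0.155,"z": -0.2,"rx": 0,"ry": 0,"rz": 0}
    - {"x": 0.514,"y": 0.155,"z": -0.2,"rx": 0,"ry": 0,"rz": 0}
    - {"x": 0.514,"y": 0.155,"z": -0.2,"rx": 0,"ry": 0,"rz": 0}

```text
time_s: 13.98
tool_pos: [0.5677, 0.2489, 0.1246]
tcp_rot: [[0.003, 1.0, -0.001], [1.0, -0.003, -0.001], [-0.001, -0.001, -1.0]]
force: [0.0, -0.2, -1.7]
grip_width: 0.0475
finger_force: 41.7
```

Call:
jog_arm:
  steps:
    - {"x": 0,"y": 0,"z": 0.04,"rx": 0,"ry": 0,"rz": 0}
    - {"x": 0,"y": 0,"z": 0.09,"rx": 0,"ry": 0,"rz": 0}
    - {"x": 0,"y": 0,"z": 0.14,"rx": 0,"ry": 0,"rz": 0}
    - {"x": 0,"y": 0,"z": 0.175,"rx": 0,"ry": 0,"rz": 0}
    - {"x": 0,"y": 0,"z": 0.195,"rx": 0,"ry": 0,"rz": 0}
    - {"x": 0,"y": 0,"z": 0.2,"rx": 0,"ry": 0,"rz": 0}
    - {"x": 0,"y": 0,"z": 0.203,"rx": 0,"ry": 0,"rz": 0}
    - {"x": 0,"y": 0,"z": 0.203,"rx": 0,"ry": 0,"rz": 0}

```text
time_s: 14.98
tool_pos: [0.5689, 0.2502, 0.0444]
tcp_rot: [[0.003, 1.0, 0.001], [1.0, -0.003, 0.0], [0.0, 0.001, -1.0]]
force: [0.4, 1.2, -2.3]
grip_width: 0.0482
finger_force: 41.7
```

Call:
jog_arm:
  steps:
    - {"x": 0,"y": 0,"z": 0.003,"rx": 0,"ry": 0,"rz": 0}
    - {"x": 0,"y": 0,"z": 0.005,"rx": 0,"ry": 0,"rz": 0}
    - {"x": 0,"y": 0,"z": 0.005,"rx": 0,"ry": 0,"rz": 0}

```text
time_s: 15.35
tool_pos: [0.5685, 0.25, 0.0421]
tcp_rot: [[0.003, 1.0, 0.001], [1.0, -0.003, 0.0], [0.0, 0.001, -1.0]]
force: [0.2, 0.5, 0.4]
grip_width: 0.048
finger_force: 41.8
```

Call:
jog_arm:
  steps:
    - {"x": 0,"y": 0,"z": 0,"rx": 0,"ry": 0,"rz": 0}
    - {"x": 0,"y": 0,"z": 0,"rx": 0,"ry": 0,"rz": 0}
    - {"x": 0,"y": 0,"z": 0,"rx": 0,"ry": 0,"rz": 0}
    - {"x": 0,"y": 0,"z": -0.06,"rx": 0,"ry": 0,"rz": 0}
    - {"x": 0,"y": 0,"z": -0.16,"rx": 0,"ry": 0,"rz": 0}
    - {"x": 0,"y": 0,"z": -0.26,"rx": 0,"ry": 0,"rz": 0}
    - {"x": 0,"y": 0,"z": -0.26,"rx": 0,"ry": 0,"rz": 0}
  claw: 0.72

```text
time_s: 16.23
tool_pos: [0.5715, 0.2512, 0.1507]
tcp_rot: [[0.003, 1.0, 0.008], [1.0, -0.003, 0.003], [0.003, 0.008, -1.0]]
force: [-0.0, 0.4, 0.1]
grip_width: 0.0615
finger_force: 0.0
```

Call:
jog_arm:
  steps:
    - {"x": -0.14,"y": -0.03,"z": 0,"rx": 0,"ry": 0,"rz": 0}
    - {"x": -0.28,"y": -0.06,"z": 0,"rx": 0,"ry": 0,"rz": 0}
    - {"x": -0.42,"y": -0.09,"z": 0,"rx": 0,"ry": 0,"rz": 0}
    - {"x": -0.56,"y": -0.12,"z": 0,"rx": 0,"ry": 0,"rz": 0}
    - {"x": -0.714,"y": -0.155,"z": 0,"rx": 0,"ry": 0,"rz": 0}
    - {"x": -0.714,"y": -0.155,"z": 0,"rx": 0,"ry": 0,"rz": 0}
    - {"x": -0.714,"y": -0.155,"z": 0,"rx": 0,"ry": 0,"rz": 0}
    - {"x": -0.714,"y": -0.155,"z": 0,"rx": 0,"ry": 0,"rz": 0}
  claw: 0.6

```text
time_s: 17.23
tool_pos: [0.5054, -0.0343, 0.1453]
tcp_rot: [[0.002, 1.0, -0.001], [1.0, -0.002, 0.0], [0.0, -0.001, -1.0]]
force: [0.3, 0.8, 0.1]
grip_width: 0.0513
finger_force: 0.0
```

Run:
```python
from h import *
f=save('scene','s4'); cv2.imwrite('pics/s4c.png',cv2.resize(f['color'][150:350,190:430],None,fx=2.5,fy=2.5))
P=cloud(f); q=P.reshape(-1,3)
k=(q[:,0]>.35)&(q[:,0]<.61)&(q[:,1]>.19)&(q[:,1]<.31)&(q[:,2]>.118)&(q[:,2]<.16); print('glue',q[k].mean(0).round(4),k.sum(),q[k].max(0)[2])
```

```text
glue [0.5658 0.2472 0.1297] 52 0.14758902404171137
```

View pics/s4c.png

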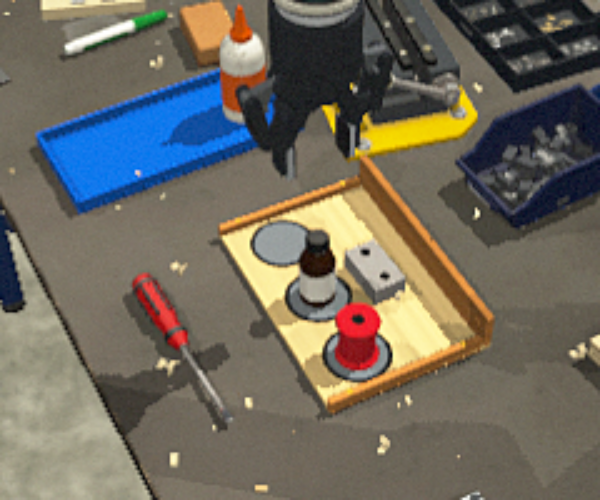

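The glue stands upright at the far end of the tray (243,80), and the oil (318,270), spool (357,335) and block (375,270) haven't moved. Next, the oil.

Call:
jog_arm:
  steps:
    - {"x": -0.003,"y": 0.003,"z": 0.1,"rx": 0,"ry": 0,"rz": 0}
    - {"x": -0.003,"y": 0.003,"z": 0.2,"rx": 0,"ry": 0,"rz": 0}
    - {"x": -0.003,"y": 0.003,"z": 0.28,"rx": 0,"ry": 0,"rz": 0}
    - {"x": -0.003,"y": 0.003,"z": 0.34,"rx": 0,"ry": 0,"rz": 0}
    - {"x": -0.003,"y": 0.003,"z": 0.365,"rx": 0,"ry": 0,"rz": 0}
    - {"x": -0.003,"y": 0.003,"z": 0.365,"rx": 0,"ry": 0,"rz": 0}

```text
time_s: 18.02
tool_pos: [0.5062, -0.0359, -0.0008]
tcp_rot: [[0.002, 1.0, -0.001], [1.0, -0.002, 0.0], [0.0, -0.001, -1.0]]
force: [0.3, -0.2, 0.7]
grip_width: 0.0511
finger_force: 0.0
```

Call:
jog_arm:
  steps:
    - {"x": 0,"y": 0,"z": 0,"rx": 0,"ry": 0,"rz": 0}
    - {"x": 0,"y": 0,"z": 0,"rx": 0,"ry": 0,"rz": 0}
    - {"x": 0,"y": 0,"z": 0,"rx": 0,"ry": 0,"rz": 0}
    - {"x": 0,"y": 0,"z": 0,"rx": 0,"ry": 0,"rz": 0}
  claw: 0
  force: 30

```text
time_s: 18.52
tool_pos: [0.5078, -0.0368, 0.0009]
tcp_rot: [[0.004, 1.0, 0.002], [1.0, -0.004, -0.0], [-0.0, 0.002, -1.0]]
force: [-1.2, 0.8, 6.6]
grip_width: 0.0334
finger_force: 30.4
```

Call:
jog_arm:
  steps:
    - {"x": 0,"y": 0,"z": -0.03,"rx": 0,"ry": 0,"rz": 0}
    - {"x": 0,"y": 0,"z": -0.09,"rx": 0,"ry": 0,"rz": 0}
    - {"x": 0,"y": 0,"z": -0.15,"rx": 0,"ry": 0,"rz": 0}
    - {"x": 0.06,"y": -0.01,"z": -0.19,"rx": 0,"ry": 0,"rz": 0}
    - {"x": 0.15,"y": -0.02,"z": -0.2,"rx": 0,"ry": 0,"rz": 0}
    - {"x": 0.26,"y": -0.03,"z": -0.2,"rx": 0,"ry": 0,"rz": 0}
    - {"x": 0.37,"y": -0.04,"z": -0.2,"rx": 0,"ry": 0,"rz": 0}
    - {"x": 0.48,"y": -0.05,"z": -0.2,"rx": 0,"ry": 0,"rz": 0}
    - {"x": 0.59,"y": -0.06,"z": -0.2,"rx": 0,"ry": 0,"rz": 0}
    - {"x": 0.67,"y": -0.07,"z": -0.2,"rx": 0,"ry": 0,"rz": 0}
    - {"x": 0.716,"y": -0.073,"z": -0.2,"rx": 0,"ry": 0,"rz": 0}
    - {"x": 0.716,"y": -0.073,"z": -0.2,"rx": 0,"ry": 0,"rz": 0}

```text
time_s: 20.02
tool_pos: [0.4781, 0.2502, 0.0798]
tcp_rot: [[0.002, 1.0, -0.0], [1.0, -0.002, -0.0], [-0.0, -0.0, -1.0]]
force: [-1.0, -0.6, -1.6]
grip_width: 0.0334
finger_force: 30.1
```

Call:
jog_arm:
  steps:
    - {"x": 0,"y": 0,"z": 0.04,"rx": 0,"ry": 0,"rz": 0}
    - {"x": 0,"y": 0,"z": 0.09,"rx": 0,"ry": 0,"rz": 0}
    - {"x": 0,"y": 0,"z": 0.14,"rx": 0,"ry": 0,"rz": 0}
    - {"x": 0,"y": 0,"z": 0.175,"rx": 0,"ry": 0,"rz": 0}
    - {"x": 0,"y": 0,"z": 0.195,"rx": 0,"ry": 0,"rz": 0}
    - {"x": 0,"y": 0,"z": 0.2,"rx": 0,"ry": 0,"rz": 0}
    - {"x": 0,"y": 0,"z": 0.203,"rx": 0,"ry": 0,"rz": 0}
    - {"x": 0,"y": 0,"z": 0.203,"rx": 0,"ry": 0,"rz": 0}

```text
time_s: 21.02
tool_pos: [0.4788, 0.2501, -0.0009]
tcp_rot: [[0.003, 1.0, 0.001], [1.0, -0.003, 0.0], [0.0, 0.001, -1.0]]
force: [0.4, -0.5, -0.5]
grip_width: 0.0334
finger_force: 30.1
```

Call:
jog_arm:
  steps:
    - {"x": 0,"y": 0,"z": 0.003,"rx": 0,"ry": 0,"rz": 0}
    - {"x": 0,"y": 0,"z": 0.005,"rx": 0,"ry": 0,"rz": 0}
    - {"x": 0,"y": 0,"z": 0.005,"rx": 0,"ry": 0,"rz": 0}

```text
time_s: 21.4
tool_pos: [0.4785, 0.25, -0.003]
tcp_rot: [[0.003, 1.0, 0.001], [1.0, -0.003, 0.0], [0.0, 0.001, -1.0]]
force: [-1.3, 0.7, 3.5]
grip_width: 0.0334
finger_force: 30.4
```

Call:
jog_arm:
  steps:
    - {"x": 0,"y": 0,"z": 0,"rx": 0,"ry": 0,"rz": 0}
    - {"x": 0,"y": 0,"z": 0,"rx": 0,"ry": 0,"rz": 0}
    - {"x": 0,"y": 0,"z": 0,"rx": 0,"ry": 0,"rz": 0}
    - {"x": 0,"y": 0,"z": -0.06,"rx": 0,"ry": 0,"rz": 0}
    - {"x": 0,"y": 0,"z": -0.16,"rx": 0,"ry": 0,"rz": 0}
    - {"x": 0,"y": 0,"z": -0.26,"rx": 0,"ry": 0,"rz": 0}
    - {"x": 0,"y": 0,"z": -0.26,"rx": 0,"ry": 0,"rz": 0}
  claw: 0.58

```text
time_s: 22.28
tool_pos: [0.4815, 0.2513, 0.1047]
tcp_rot: [[0.003, 1.0, 0.008], [1.0, -0.003, 0.003], [0.004, 0.008, -1.0]]
force: [0.2, 0.3, -1.1]
grip_width: 0.0495
finger_force: 0.0
```

Call:
jog_arm:
  steps:
    - {"x": -0.14,"y": 0.01,"z": 0,"rx": 0,"ry": 0,"rz": 0}
    - {"x": -0.28,"y": 0.02,"z": 0,"rx": 0,"ry": 0,"rz": 0}
    - {"x": -0.42,"y": 0.03,"z": 0,"rx": 0,"ry": 0,"rz": 0}
    - {"x": -0.56,"y": 0.04,"z": 0,"rx": 0,"ry": 0,"rz": 0}
    - {"x": -0.7,"y": 0.05,"z": 0,"rx": 0,"ry": 0,"rz": 0}
    - {"x": -0.84,"y": 0.06,"z": 0,"rx": 0,"ry": 0,"rz": 0}
    - {"x": -0.914,"y": 0.064,"z": 0,"rx": 0,"ry": 0,"rz": 0}
    - {"x": -0.914,"y": 0.064,"z": 0,"rx": 0,"ry": 0,"rz": 0}
    - {"x": -0.914,"y": 0.064,"z": 0,"rx": 0,"ry": 0,"rz": 0}
  claw: 0.7

```text
time_s: 23.4
tool_pos: [0.5018, -0.1152, 0.0994]
tcp_rot: [[0.004, 1.0, -0.002], [1.0, -0.004, 0.001], [0.001, -0.002, -1.0]]
force: [-0.3, 0.6, -0.6]
grip_width: 0.06
finger_force: 0.0
```

Run:
```python
from h import *
f=save('scene','s5')
P=cloud(f); q=P.reshape(-1,3)
k=(q[:,0]>.43)&(q[:,0]<.52)&(q[:,1]>.19)&(q[:,1]<.31)&(q[:,2]>.077); print('oil',q[k].mean(0).round(4),np.ptp(q[k],axis=0),k.sum(),q[k].max(0)[2])
```

```text
oil [0.4752 0.2474 0.0846] [0.02089285 0.02382136 0.01226697] 55 0.08934913719003401
```

Call:
jog_arm:
  steps:
    - {"x": 0,"y": 0.005,"z": 0.1,"rx": 0,"ry": 0,"rz": 0}
    - {"x": 0,"y": 0.005,"z": 0.2,"rx": 0,"ry": 0,"rz": 0}
    - {"x": 0,"y": 0.005,"z": 0.26,"rx": 0,"ry": 0,"rz": 0}
    - {"x": 0,"y": 0.005,"z": 0.285,"rx": 0,"ry": 0,"rz": 0}
    - {"x": 0,"y": 0.005,"z": 0.29,"rx": 0,"ry": 0,"rz": 0}
    - {"x": 0,"y": 0.005,"z": 0.29,"rx": 0,"ry": 0,"rz": 0}

```text
time_s: 24.2
tool_pos: [0.5057, -0.1158, -0.0145]
tcp_rot: [[0.003, 1.0, 0.002], [1.0, -0.003, -0.0], [-0.0, 0.002, -1.0]]
force: [-0.1, -0.4, -0.1]
grip_width: 0.0597
finger_force: 0.0
```

Call:
jog_arm:
  steps:
    - {"x": 0,"y": 0,"z": 0,"rx": 0,"ry": 0,"rz": 0}
    - {"x": 0,"y": 0,"z": 0,"rx": 0,"ry": 0,"rz": 0}
    - {"x": 0,"y": 0,"z": 0,"rx": 0,"ry": 0,"rz": 0}
    - {"x": 0,"y": 0,"z": 0,"rx": 0,"ry": 0,"rz": 0}
  claw: 0
  force: 30

```text
time_s: 24.7
tool_pos: [0.5061, -0.1163, -0.0141]
tcp_rot: [[0.004, 1.0, 0.003], [1.0, -0.004, -0.001], [-0.001, 0.003, -1.0]]
force: [0.2, 1.1, 5.7]
grip_width: 0.0408
finger_force: 31.0
```

Call:
jog_arm:
  steps:
    - {"x": 0,"y": 0,"z": -0.03,"rx": 0,"ry": 0,"rz": 0}
    - {"x": 0,"y": 0,"z": -0.1,"rx": 0,"ry": 0,"rz": 0}
    - {"x": 0.05,"y": -0.02,"z": -0.16,"rx": 0,"ry": 0,"rz": 0}
    - {"x": 0.15,"y": -0.06,"z": -0.2,"rx": 0,"ry": 0,"rz": 0}
    - {"x": 0.27,"y": -0.1,"z": -0.2,"rx": 0,"ry": 0,"rz": 0}
    - {"x": 0.39,"y": -0.15,"z": -0.2,"rx": 0,"ry": 0,"rz": 0}
    - {"x": 0.51,"y": -0.2,"z": -0.2,"rx": 0,"ry": 0,"rz": 0}
    - {"x": 0.63,"y": -0.24,"z": -0.2,"rx": 0,"ry": 0,"rz": 0}
    - {"x": 0.75,"y": -0.27,"z": -0.2,"rx": 0,"ry": 0,"rz": 0}
    - {"x": 0.85,"y": -0.288,"z": -0.2,"rx": 0,"ry": 0,"rz": 0}
    - {"x": 0.915,"y": -0.288,"z": -0.2,"rx": 0,"ry": 0,"rz": 0}
    - {"x": 0.915,"y": -0.288,"z": -0.2,"rx": 0,"ry": 0,"rz": 0}

```text
time_s: 26.2
tool_pos: [0.3905, 0.2518, 0.065]
tcp_rot: [[0.0, 1.0, 0.0], [1.0, -0.0, 0.0], [0.0, 0.0, -1.0]]
force: [-0.2, -0.9, -0.2]
grip_width: 0.0412
finger_force: 30.5
```

Call:
jog_arm:
  steps:
    - {"x": 0,"y": 0,"z": 0.04,"rx": 0,"ry": 0,"rz": 0}
    - {"x": 0,"y": 0,"z": 0.09,"rx": 0,"ry": 0,"rz": 0}
    - {"x": 0,"y": 0,"z": 0.14,"rx": 0,"ry": 0,"rz": 0}
    - {"x": 0,"y": 0,"z": 0.175,"rx": 0,"ry": 0,"rz": 0}
    - {"x": 0,"y": 0,"z": 0.195,"rx": 0,"ry": 0,"rz": 0}
    - {"x": 0,"y": 0,"z": 0.2,"rx": 0,"ry": 0,"rz": 0}
    - {"x": 0,"y": 0,"z": 0.203,"rx": 0,"ry": 0,"rz": 0}
    - {"x": 0,"y": 0,"z": 0.203,"rx": 0,"ry": 0,"rz": 0}

```text
time_s: 27.2
tool_pos: [0.3912, 0.2508, -0.0162]
tcp_rot: [[0.003, 1.0, 0.001], [1.0, -0.003, 0.001], [0.001, 0.001, -1.0]]
force: [0.6, -0.0, -0.8]
grip_width: 0.0409
finger_force: 30.5
```

Call:
jog_arm:
  steps:
    - {"x": 0,"y": 0,"z": 0.003,"rx": 0,"ry": 0,"rz": 0}
    - {"x": 0,"y": 0,"z": 0.005,"rx": 0,"ry": 0,"rz": 0}
    - {"x": 0,"y": 0,"z": 0.005,"rx": 0,"ry": 0,"rz": 0}

```text
time_s: 27.58
tool_pos: [0.391, 0.2508, -0.0181]
tcp_rot: [[0.003, 1.0, 0.0], [1.0, -0.003, 0.0], [0.0, 0.0, -1.0]]
force: [-1.5, -1.9, 4.9]
grip_width: 0.041
finger_force: 30.9
```

Call:
jog_arm:
  steps:
    - {"x": 0,"y": 0,"z": 0,"rx": 0,"ry": 0,"rz": 0}
    - {"x": 0,"y": 0,"z": 0,"rx": 0,"ry": 0,"rz": 0}
    - {"x": 0,"y": 0,"z": 0,"rx": 0,"ry": 0,"rz": 0}
    - {"x": 0,"y": 0,"z": -0.06,"rx": 0,"ry": 0,"rz": 0}
    - {"x": 0,"y": 0,"z": -0.16,"rx": 0,"ry": 0,"rz": 0}
    - {"x": 0,"y": 0,"z": -0.28,"rx": 0,"ry": 0,"rz": 0}
    - {"x": 0,"y": 0,"z": -0.28,"rx": 0,"ry": 0,"rz": 0}
  claw: 0.66

```text
time_s: 28.45
tool_pos: [0.3943, 0.2525, 0.0978]
tcp_rot: [[0.003, 1.0, 0.008], [1.0, -0.003, 0.005], [0.005, 0.008, -1.0]]
force: [-0.3, 0.6, -0.1]
grip_width: 0.0563
finger_force: 0.0
```

Call:
jog_arm:
  steps:
    - {"x": -0.14,"y": 0.06,"z": 0,"rx": 0,"ry": 0,"rz": 0}
    - {"x": -0.28,"y": 0.14,"z": 0,"rx": 0,"ry": 0,"rz": 0}
    - {"x": -0.42,"y": 0.24,"z": 0,"rx": 0,"ry": 0,"rz": 0}
    - {"x": -0.56,"y": 0.34,"z": 0,"rx": 0,"ry": 0,"rz": 0}
    - {"x": -0.7,"y": 0.42,"z": 0,"rx": 0,"ry": 0,"rz": 0}
    - {"x": -0.737,"y": 0.43,"z": 0,"rx": 0,"ry": 0,"rz": 0}
    - {"x": -0.737,"y": 0.43,"z": 0,"rx": 0,"ry": 0,"rz": 0}
    - {"x": -0.737,"y": 0.43,"z": 0,"rx": 0,"ry": 0,"rz": 0}
    - {"x": -0.737,"y": 0.43,"z": 0,"rx": 0,"ry": 0,"rz": 0}
  claw: 0.6

```text
time_s: 29.58
tool_pos: [0.5607, -0.0437, 0.0927]
tcp_rot: [[0.002, 1.0, -0.001], [1.0, -0.002, 0.0], [0.0, -0.001, -1.0]]
force: [0.3, -0.7, 1.2]
grip_width: 0.0511
finger_force: 0.0
```

Run:
```python
from h import *
f=save('scene','s6'); g=save('top','t6')
c=np.zeros((540,800,3),np.uint8)
c[:,:560]=cv2.resize(f['color'][150:330,190:377],(560,540)); w=cv2.resize(g['color'][215:350,205:265],(240,540)); c[:,560:]=w
cv2.imwrite('pics/s6c.png',c)
```

```text
(no output)
```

View pics/s6c.png

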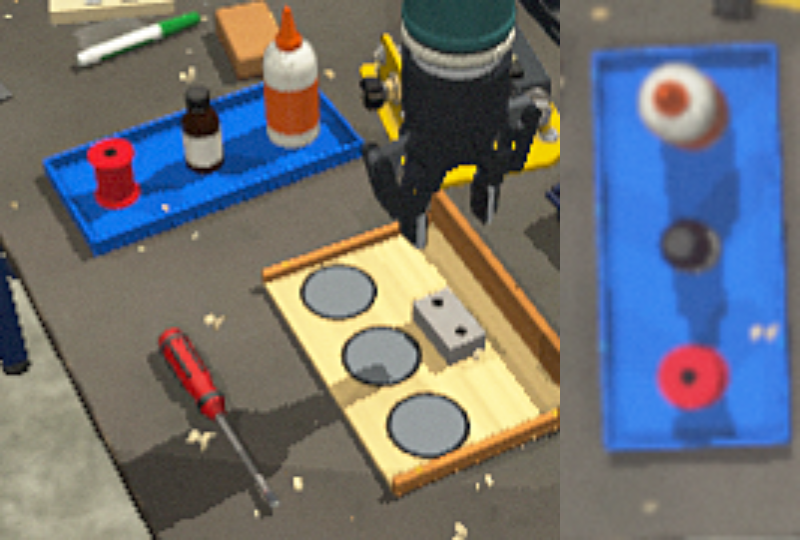

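The tray holds the spool (113,172), oil (203,128) and glue (291,90), all upright. The block (448,325) is untouched on the empty caddy, so it's next.

Call:
jog_arm:
  steps:
    - {"x": 0,"y": 0.011,"z": 0.1,"rx": 0,"ry": 0,"rz": 0}
    - {"x": 0,"y": 0.011,"z": 0.2,"rx": 0,"ry": 0,"rz": 0}
    - {"x": 0,"y": 0.011,"z": 0.26,"rx": 0,"ry": 0,"rz": 0}
    - {"x": 0,"y": 0.011,"z": 0.28,"rx": 0,"ry": 0,"rz": 0}
    - {"x": 0,"y": 0.011,"z": 0.289,"rx": 0,"ry": 0,"rz": 0}
    - {"x": 0,"y": 0.011,"z": 0.289,"rx": 0,"ry": 0,"rz": 0}

```text
time_s: 30.42
tool_pos: [0.567, -0.0448, -0.0213]
tcp_rot: [[0.003, 1.0, 0.002], [1.0, -0.003, -0.0], [-0.0, 0.002, -1.0]]
force: [0.5, 1.1, -1.0]
grip_width: 0.0511
finger_force: 0.0
```

Call:
jog_arm:
  steps:
    - {"x": 0,"y": 0,"z": 0,"rx": 0,"ry": 0,"rz": 0}
    - {"x": 0,"y": 0,"z": 0,"rx": 0,"ry": 0,"rz": 0}
    - {"x": 0,"y": 0,"z": 0,"rx": 0,"ry": 0,"rz": 0}
    - {"x": 0,"y": 0,"z": 0,"rx": 0,"ry": 0,"rz": 0}
  claw: 0
  force: 40

```text
time_s: 30.92
tool_pos: [0.5674, -0.0451, -0.0208]
tcp_rot: [[0.003, 1.0, 0.003], [1.0, -0.003, -0.0], [-0.0, 0.003, -1.0]]
force: [-1.1, -0.2, 6.1]
grip_width: 0.0341
finger_force: 42.2
```

Call:
jog_arm:
  steps:
    - {"x": 0,"y": 0,"z": -0.03,"rx": 0,"ry": 0,"rz": 0}
    - {"x": 0,"y": 0,"z": -0.1,"rx": 0,"ry": 0,"rz": 0}
    - {"x": -0.05,"y": -0.02,"z": -0.16,"rx": 0,"ry": 0,"rz": 0}
    - {"x": -0.15,"y": -0.05,"z": -0.2,"rx": 0,"ry": 0,"rz": 0}
    - {"x": -0.26,"y": -0.09,"z": -0.2,"rx": 0,"ry": 0,"rz": 0}
    - {"x": -0.37,"y": -0.13,"z": -0.2,"rx": 0,"ry": 0,"rz": 0}
    - {"x": -0.48,"y": -0.17,"z": -0.2,"rx": 0,"ry": 0,"rz": 0}
    - {"x": -0.59,"y": -0.2,"z": -0.2,"rx": 0,"ry": 0,"rz": 0}
    - {"x": -0.7,"y": -0.23,"z": -0.2,"rx": 0,"ry": 0,"rz": 0}
    - {"x": -0.777,"y": -0.241,"z": -0.2,"rx": 0,"ry": 0,"rz": 0}
    - {"x": -0.777,"y": -0.241,"z": -0.2,"rx": 0,"ry": 0,"rz": 0}
    - {"x": -0.777,"y": -0.241,"z": -0.2,"rx": 0,"ry": 0,"rz": 0}

```text
time_s: 32.42
tool_pos: [0.468, -0.3545, 0.0572]
tcp_rot: [[0.004, 1.0, -0.001], [1.0, -0.004, 0.001], [0.001, -0.001, -1.0]]
force: [0.1, 0.2, -3.5]
grip_width: 0.034
finger_force: 41.1
```

Run:
```python
from h import *
f=save('scene','s7'); g=save('wrist','w7')
c=np.zeros((480,800,3),np.uint8)
c[:,:400]=cv2.resize(f['color'][290:434,320:440],(400,480),interpolation=cv2.INTER_CUBIC)
c[:300,400:]=cv2.resize(g['color'],(400,300)); cv2.imwrite('pics/s7c.png',c)
```

```text
(no output)
```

View pics/s7c.png

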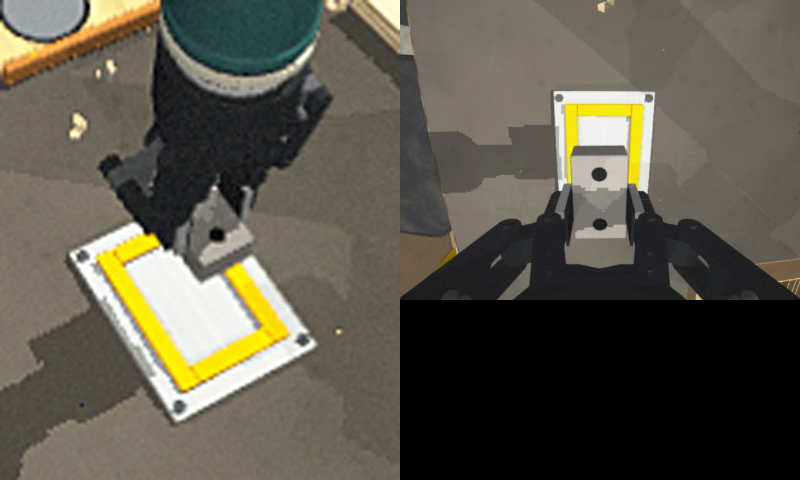

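The block hangs level at (215,240). The plate's outer corners are (70,253), (175,422) and (315,342), the recess diagonal runs (122,268) to (262,328), and the yaws agree.

Run:
```python
from h import *
f=load('s7'); S=lambda L:(np.array(L,float)+.5)/(10/3)-.5+[320,290]
p=onz(f,S([(70,253),(315,342),(175,422)]),.006); print(p.round(4),p[:2].mean(0).round(4))
q=onz(f,S([(122,268),(262,328)]),.009); print(q.round(4),q.mean(0).round(4))
g=load('top0'); c=g['color'].astype(int); hsv=cv2.cvtColor(g['color'],cv2.COLOR_BGR2HSV)
def cen(im,hs,b):
    m=cv2.inRange(hs,(20,150,120),(35,255,255)); z=np.zeros_like(m); z[b[0]:b[1],b[2]:b[3]]=m[b[0]:b[1],b[2]:b[3]]
    k=max(cv2.findContours(z,0,2)[0],key=cv2.contourArea); r=cv2.minAreaRect(k); bx=cv2.boxPoints(r); w=onz(im,bx,.011); print(w.round(4),w.mean(0).round(4))
cen(g,hsv,(245,300,430,490))
h=load('scene0'); cen(h,cv2.cvtColor(h['color'],cv2.COLOR_BGR2HSV),(340,420,330,420))
```

```text
[[ 0.4231 -0.2918  0.006 ]
 [ 0.5211 -0.4146  0.006 ]
 [ 0.4204 -0.4158  0.006 ]] [ 0.4721 -0.3532  0.006 ]
[[ 0.4449 -0.3176  0.009 ]
 [ 0.4973 -0.3927  0.009 ]] [ 0.4711 -0.3552  0.009 ]
[[ 0.5078 -0.3067  0.011 ]
 [ 0.5049 -0.4029  0.011 ]
 [ 0.4315 -0.3993  0.011 ]
 [ 0.4345 -0.3034  0.011 ]] [ 0.4697 -0.3531  0.011 ]
[[ 0.4332 -0.3037  0.011 ]
 [ 0.5143 -0.2948  0.011 ]
 [ 0.5081 -0.4045  0.011 ]
 [ 0.4321 -0.4097  0.011 ]] [ 0.4719 -0.3532  0.011 ]
```

Call:
jog_arm:
  steps:
    - {"x": 0,"y": 0.005,"z": 0.04,"rx": 0,"ry": 0,"rz": 0}
    - {"x": 0,"y": 0.005,"z": 0.09,"rx": 0,"ry": 0,"rz": 0}
    - {"x": 0,"y": 0.005,"z": 0.13,"rx": 0,"ry": 0,"rz": 0}
    - {"x": 0,"y": 0.005,"z": 0.16,"rx": 0,"ry": 0,"rz": 0}
    - {"x": 0,"y": 0.005,"z": 0.18,"rx": 0,"ry": 0,"rz": 0}
    - {"x": 0,"y": 0.005,"z": 0.19,"rx": 0,"ry": 0,"rz": 0}
    - {"x": 0,"y": 0.005,"z": 0.193,"rx": 0,"ry": 0,"rz": 0}
    - {"x": 0,"y": 0.005,"z": 0.193,"rx": 0,"ry": 0,"rz": 0}

```text
time_s: 33.52
tool_pos: [0.471, -0.3557, -0.019]
tcp_rot: [[0.003, 1.0, 0.001], [1.0, -0.003, -0.001], [-0.001, 0.001, -1.0]]
force: [0.0, -0.7, -3.1]
grip_width: 0.0343
finger_force: 41.1
```

Call:
jog_arm:
  steps:
    - {"x": 0,"y": 0,"z": 0.003,"rx": 0,"ry": 0,"rz": 0}
    - {"x": 0,"y": 0,"z": 0.004,"rx": 0,"ry": 0,"rz": 0}
    - {"x": 0,"y": 0,"z": 0.004,"rx": 0,"ry": 0,"rz": 0}

```text
time_s: 33.9
tool_pos: [0.4707, -0.3554, -0.021]
tcp_rot: [[0.003, 1.0, 0.0], [1.0, -0.003, -0.0], [-0.0, 0.0, -1.0]]
force: [0.1, 0.4, -3.5]
grip_width: 0.0337
finger_force: 41.1
```

Call:
jog_arm:
  steps:
    - {"x": 0,"y": 0,"z": 0.003,"rx": 0,"ry": 0,"rz": 0}
    - {"x": 0,"y": 0,"z": 0.005,"rx": 0,"ry": 0,"rz": 0}
    - {"x": 0,"y": 0,"z": 0.005,"rx": 0,"ry": 0,"rz": 0}

```text
time_s: 34.28
tool_pos: [0.4707, -0.3554, -0.0228]
tcp_rot: [[0.003, 1.0, -0.0], [1.0, -0.003, 0.0], [0.0, -0.0, -1.0]]
force: [-1.4, 2.2, -0.3]
grip_width: 0.034
finger_force: 41.6
```

Call:
jog_arm:
  steps:
    - {"x": 0,"y": 0,"z": 0,"rx": 0,"ry": 0,"rz": 0}
    - {"x": 0,"y": 0,"z": 0,"rx": 0,"ry": 0,"rz": 0}
    - {"x": 0,"y": 0,"z": 0,"rx": 0,"ry": 0,"rz": 0}
    - {"x": 0,"y": 0,"z": -0.06,"rx": 0,"ry": 0,"rz": 0}
    - {"x": 0,"y": 0,"z": -0.16,"rx": 0,"ry": 0,"rz": 0}
    - {"x": 0,"y": 0,"z": -0.28,"rx": 0,"ry": 0,"rz": 0}
    - {"x": 0.15,"y": 0,"z": -0.32,"rx": 0,"ry": 0,"rz": 0}
    - {"x": 0.3,"y": 0,"z": -0.32,"rx": 0,"ry": 0,"rz": 0}
    - {"x": 0.3,"y": 0,"z": -0.32,"rx": 0,"ry": 0,"rz": 0}
  claw: 0.6

```text
time_s: 35.4
tool_pos: [0.4706, -0.232, 0.105]
tcp_rot: [[-0.001, 1.0, -0.0], [1.0, 0.001, 0.001], [0.001, -0.0, -1.0]]
force: [-0.1, -0.8, -0.9]
grip_width: 0.0513
finger_force: 0.0
```

Run:
```python
from h import *
f=save('scene','s8'); P=cloud(f); q=P.reshape(-1,3)
k=(np.abs(q[:,0]-.471)<.024)&(np.abs(q[:,1]+.3545)<.036)&(q[:,2]>.02)&(q[:,2]<.06); print(k.sum(),np.median(q[k],axis=0).round(4),((q[k].min(0)+q[k].max(0))/2).round(4),np.ptp(q[k],axis=0).round(3))
cv2.imwrite('pics/s8c.png',cv2.resize(f['color'][320:434,320:440],None,fx=4,fy=4,interpolation=cv2.INTER_CUBIC))
```

```text
510 [ 0.4693 -0.3548  0.027 ] [ 0.4702 -0.3534  0.0267] [0.036 0.061 0.013]
```

View pics/s8c.png

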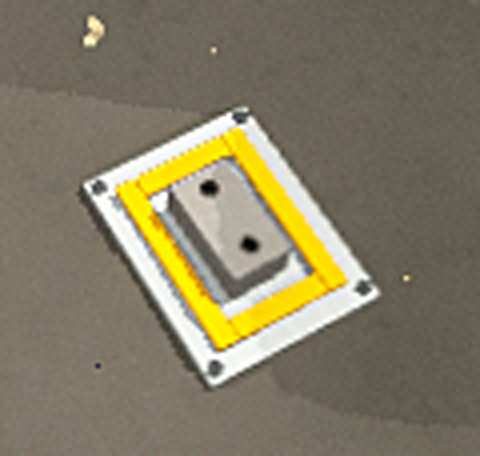

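The block lies flat and square inside the yellow frame, centred at (230,225). Next I'll return the spool.

Call:
jog_arm:
  steps:
    - {"x": 0.14,"y": -0.03,"z": 0,"rx": 0,"ry": 0,"rz": 0}
    - {"x": 0.28,"y": -0.05,"z": 0,"rx": 0,"ry": 0,"rz": 0}
    - {"x": 0.42,"y": -0.08,"z": 0,"rx": 0,"ry": 0,"rz": 0}
    - {"x": 0.56,"y": -0.1,"z": 0,"rx": 0,"ry": 0,"rz": 0}
    - {"x": 0.7,"y": -0.12,"z": 0,"rx": 0,"ry": 0,"rz": 0}
    - {"x": 0.84,"y": -0.14,"z": 0,"rx": 0,"ry": 0,"rz": 0}
    - {"x": 0.95,"y": -0.16,"z": 0,"rx": 0,"ry": 0,"rz": 0}
    - {"x": 0.95,"y": -0.16,"z": 0,"rx": 0,"ry": 0,"rz": 0}
  claw: 0.66

```text
time_s: 36.45
tool_pos: [0.4088, 0.1465, 0.1051]
tcp_rot: [[-0.0, 1.0, 0.001], [1.0, 0.0, 0.0], [0.0, 0.001, -1.0]]
force: [0.4, 0.5, -0.1]
grip_width: 0.0564
finger_force: 0.0
```

Call:
jog_arm:
  steps:
    - {"x": 0.13,"y": -0.03,"z": 0,"rx": 0,"ry": 0,"rz": 0}
    - {"x": 0.261,"y": -0.045,"z": 0,"rx": 0,"ry": 0,"rz": 0}
    - {"x": 0.261,"y": -0.045,"z": 0,"rx": 0,"ry": 0,"rz": 0}
    - {"x": 0.261,"y": -0.045,"z": 0,"rx": 0,"ry": 0,"rz": 0}
    - {"x": 0.261,"y": -0.045,"z": 0.1,"rx": 0,"ry": 0,"rz": 0}
    - {"x": 0.261,"y": -0.045,"z": 0.2,"rx": 0,"ry": 0,"rz": 0}
    - {"x": 0.261,"y": -0.045,"z": 0.27,"rx": 0,"ry": 0,"rz": 0}
    - {"x": 0.261,"y": -0.045,"z": 0.3,"rx": 0,"ry": 0,"rz": 0}
    - {"x": 0.261,"y": -0.045,"z": 0.306,"rx": 0,"ry": 0,"rz": 0}
    - {"x": 0.261,"y": -0.045,"z": 0.306,"rx": 0,"ry": 0,"rz": 0}

```text
time_s: 37.7
tool_pos: [0.3918, 0.2493, -0.0166]
tcp_rot: [[0.004, 1.0, 0.002], [1.0, -0.004, 0.001], [0.001, 0.002, -1.0]]
force: [0.7, -0.2, -0.5]
grip_width: 0.0564
finger_force: 0.0
```

Call:
jog_arm:
  steps:
    - {"x": 0,"y": 0,"z": 0,"rx": 0,"ry": 0,"rz": 0}
    - {"x": 0,"y": 0,"z": 0,"rx": 0,"ry": 0,"rz": 0}
    - {"x": 0,"y": 0,"z": 0,"rx": 0,"ry": 0,"rz": 0}
    - {"x": 0,"y": 0,"z": 0,"rx": 0,"ry": 0,"rz": 0}
  claw: 0
  force: 30

```text
time_s: 38.2
tool_pos: [0.3921, 0.25, -0.0161]
tcp_rot: [[0.003, 1.0, 0.003], [1.0, -0.003, 0.001], [0.001, 0.003, -1.0]]
force: [1.0, -2.3, 7.0]
grip_width: 0.041
finger_force: 31.0
```

Call:
jog_arm:
  steps:
    - {"x": 0,"y": 0,"z": -0.03,"rx": 0,"ry": 0,"rz": 0}
    - {"x": 0,"y": 0,"z": -0.1,"rx": 0,"ry": 0,"rz": 0}
    - {"x": -0.05,"y": 0,"z": -0.16,"rx": 0,"ry": 0,"rz": 0}
    - {"x": -0.15,"y": 0.03,"z": -0.2,"rx": 0,"ry": 0,"rz": 0}
    - {"x": -0.27,"y": 0.07,"z": -0.2,"rx": 0,"ry": 0,"rz": 0}
    - {"x": -0.39,"y": 0.11,"z": -0.2,"rx": 0,"ry": 0,"rz": 0}
    - {"x": -0.51,"y": 0.16,"z": -0.2,"rx": 0,"ry": 0,"rz": 0}
    - {"x": -0.63,"y": 0.21,"z": -0.2,"rx": 0,"ry": 0,"rz": 0}
    - {"x": -0.75,"y": 0.25,"z": -0.2,"rx": 0,"ry": 0,"rz": 0}
    - {"x": -0.85,"y": 0.275,"z": -0.2,"rx": 0,"ry": 0,"rz": 0}
    - {"x": -0.915,"y": 0.282,"z": -0.2,"rx": 0,"ry": 0,"rz": 0}
    - {"x": -0.915,"y": 0.282,"z": -0.2,"rx": 0,"ry": 0,"rz": 0}

```text
time_s: 39.7
tool_pos: [0.5023, -0.1185, 0.0629]
tcp_rot: [[0.006, 1.0, 0.0], [1.0, -0.006, -0.0], [-0.0, 0.0, -1.0]]
force: [-0.2, 0.2, -0.7]
grip_width: 0.0409
finger_force: 30.6
```

Call:
jog_arm:
  steps:
    - {"x": 0,"y": 0,"z": 0.04,"rx": 0,"ry": 0,"rz": 0}
    - {"x": 0,"y": 0,"z": 0.09,"rx": 0,"ry": 0,"rz": 0}
    - {"x": 0,"y": 0,"z": 0.13,"rx": 0,"ry": 0,"rz": 0}
    - {"x": 0,"y": 0,"z": 0.16,"rx": 0,"ry": 0,"rz": 0}
    - {"x": 0,"y": 0,"z": 0.175,"rx": 0,"ry": 0,"rz": 0}
    - {"x": 0,"y": 0,"z": 0.18,"rx": 0,"ry": 0,"rz": 0}
    - {"x": 0,"y": 0,"z": 0.18,"rx": 0,"ry": 0,"rz": 0}

```text
time_s: 40.58
tool_pos: [0.5026, -0.1172, -0.0092]
tcp_rot: [[0.003, 1.0, 0.001], [1.0, -0.003, -0.0], [-0.0, 0.001, -1.0]]
force: [0.7, 0.1, -0.7]
grip_width: 0.041
finger_force: 30.6
```

Call:
jog_arm:
  steps:
    - {"x": 0.003,"y": 0.006,"z": 0,"rx": 0,"ry": 0,"rz": 0}
    - {"x": 0.003,"y": 0.006,"z": 0.004,"rx": 0,"ry": 0,"rz": 0}
    - {"x": 0.003,"y": 0.006,"z": 0.007,"rx": 0,"ry": 0,"rz": 0}
    - {"x": 0.003,"y": 0.006,"z": 0.007,"rx": 0,"ry": 0,"rz": 0}

```text
time_s: 41.08
tool_pos: [0.5049, -0.116, -0.012]
tcp_rot: [[0.003, 1.0, 0.0], [1.0, -0.003, -0.0], [-0.0, 0.0, -1.0]]
force: [-0.3, 0.4, 2.4]
grip_width: 0.0407
finger_force: 30.8
```

Call:
jog_arm:
  steps:
    - {"x": 0,"y": 0,"z": 0.003,"rx": 0,"ry": 0,"rz": 0}
    - {"x": 0,"y": 0,"z": 0.003,"rx": 0,"ry": 0,"rz": 0}

```text
time_s: 41.32
tool_pos: [0.5049, -0.116, -0.0121]
tcp_rot: [[0.003, 1.0, 0.0], [1.0, -0.003, -0.0], [-0.0, 0.0, -1.0]]
force: [-4.4, 0.6, 12.4]
grip_width: 0.0405
finger_force: 31.6
```

Call:
jog_arm:
  steps:
    - {"x": 0,"y": 0,"z": -0.002,"rx": 0,"ry": 0,"rz": 0}
    - {"x": 0,"y": 0,"z": -0.002,"rx": 0,"ry": 0,"rz": 0}
    - {"x": 0,"y": 0,"z": -0.002,"rx": 0,"ry": 0,"rz": 0}
    - {"x": 0,"y": 0,"z": -0.06,"rx": 0,"ry": 0,"rz": 0}
    - {"x": 0,"y": 0,"z": -0.16,"rx": 0,"ry": 0,"rz": 0}
    - {"x": 0,"y": 0,"z": -0.28,"rx": 0,"ry": 0,"rz": 0}
    - {"x": 0,"y": 0,"z": -0.28,"rx": 0,"ry": 0,"rz": 0}
  claw: 0.66

```text
time_s: 42.2
tool_pos: [0.5086, -0.117, 0.1031]
tcp_rot: [[0.003, 1.0, 0.009], [1.0, -0.003, -0.003], [-0.002, 0.009, -1.0]]
force: [-0.0, -0.4, -0.5]
grip_width: 0.0562
finger_force: 0.0
```

Call:
jog_arm:
  steps:
    - {"x": 0.14,"y": -0.01,"z": 0,"rx": 0,"ry": 0,"rz": 0}
    - {"x": 0.28,"y": -0.02,"z": 0,"rx": 0,"ry": 0,"rz": 0}
    - {"x": 0.42,"y": -0.03,"z": 0,"rx": 0,"ry": 0,"rz": 0}
    - {"x": 0.56,"y": -0.04,"z": 0,"rx": 0,"ry": 0,"rz": 0}
    - {"x": 0.7,"y": -0.05,"z": 0,"rx": 0,"ry": 0,"rz": 0}
    - {"x": 0.84,"y": -0.06,"z": 0,"rx": 0,"ry": 0,"rz": 0}
    - {"x": 0.915,"y": -0.066,"z": 0,"rx": 0,"ry": 0,"rz": 0}
    - {"x": 0.915,"y": -0.066,"z": 0,"rx": 0,"ry": 0,"rz": 0}
    - {"x": 0.915,"y": -0.066,"z": 0,"rx": 0,"ry": 0,"rz": 0}
  claw: 0.6

```text
time_s: 43.32
tool_pos: [0.4786, 0.2493, 0.0973]
tcp_rot: [[0.003, 1.0, -0.002], [1.0, -0.003, -0.001], [-0.001, -0.002, -1.0]]
force: [-0.1, 0.1, -0.7]
grip_width: 0.0514
finger_force: 0.0
```

Call:
jog_arm:
  steps:
    - {"x": 0,"y": 0,"z": 0.08,"rx": 0,"ry": 0,"rz": 0}
    - {"x": 0,"y": 0,"z": 0.16,"rx": 0,"ry": 0,"rz": 0}
    - {"x": 0,"y": 0,"z": 0.22,"rx": 0,"ry": 0,"rz": 0}
    - {"x": 0,"y": 0,"z": 0.245,"rx": 0,"ry": 0,"rz": 0}
    - {"x": 0,"y": 0,"z": 0.25,"rx": 0,"ry": 0,"rz": 0}
    - {"x": 0,"y": 0,"z": 0.25,"rx": 0,"ry": 0,"rz": 0}

```text
time_s: 44.08
tool_pos: [0.4803, 0.2501, -0.0007]
tcp_rot: [[0.004, 1.0, 0.001], [1.0, -0.004, 0.001], [0.001, 0.001, -1.0]]
force: [-0.6, -0.3, 0.7]
grip_width: 0.0514
finger_force: 0.0
```

Call:
jog_arm:
  steps:
    - {"x": 0,"y": 0,"z": 0,"rx": 0,"ry": 0,"rz": 0}
    - {"x": 0,"y": 0,"z": 0,"rx": 0,"ry": 0,"rz": 0}
    - {"x": 0,"y": 0,"z": 0,"rx": 0,"ry": 0,"rz": 0}
    - {"x": 0,"y": 0,"z": 0,"rx": 0,"ry": 0,"rz": 0}
  claw: 0
  force: 30

```text
time_s: 44.58
tool_pos: [0.4803, 0.2507, -0.0003]
tcp_rot: [[0.003, 1.0, 0.002], [1.0, -0.003, 0.001], [0.001, 0.002, -1.0]]
force: [-1.3, -0.5, 5.2]
grip_width: 0.0339
finger_force: 29.7
```

Call:
jog_arm:
  steps:
    - {"x": 0,"y": 0,"z": -0.03,"rx": 0,"ry": 0,"rz": 0}
    - {"x": 0,"y": 0,"z": -0.09,"rx": 0,"ry": 0,"rz": 0}
    - {"x": 0,"y": 0,"z": -0.15,"rx": 0,"ry": 0,"rz": 0}
    - {"x": -0.06,"y": 0.01,"z": -0.19,"rx": 0,"ry": 0,"rz": 0}
    - {"x": -0.15,"y": 0.02,"z": -0.2,"rx": 0,"ry": 0,"rz": 0}
    - {"x": -0.26,"y": 0.03,"z": -0.2,"rx": 0,"ry": 0,"rz": 0}
    - {"x": -0.37,"y": 0.04,"z": -0.2,"rx": 0,"ry": 0,"rz": 0}
    - {"x": -0.48,"y": 0.05,"z": -0.2,"rx": 0,"ry": 0,"rz": 0}
    - {"x": -0.59,"y": 0.06,"z": -0.2,"rx": 0,"ry": 0,"rz": 0}
    - {"x": -0.67,"y": 0.066,"z": -0.2,"rx": 0,"ry": 0,"rz": 0}
    - {"x": -0.717,"y": 0.068,"z": -0.2,"rx": 0,"ry": 0,"rz": 0}
    - {"x": -0.717,"y": 0.068,"z": -0.2,"rx": 0,"ry": 0,"rz": 0}

```text
time_s: 46.08
tool_pos: [0.5057, -0.0374, 0.0787]
tcp_rot: [[0.005, 1.0, 0.0], [1.0, -0.005, 0.0], [0.0, 0.0, -1.0]]
force: [-0.1, 0.7, -0.1]
grip_width: 0.0334
finger_force: 30.0
```

Call:
jog_arm:
  steps:
    - {"x": 0,"y": 0,"z": 0.04,"rx": 0,"ry": 0,"rz": 0}
    - {"x": 0,"y": 0,"z": 0.09,"rx": 0,"ry": 0,"rz": 0}
    - {"x": 0,"y": 0,"z": 0.13,"rx": 0,"ry": 0,"rz": 0}
    - {"x": 0,"y": 0,"z": 0.16,"rx": 0,"ry": 0,"rz": 0}
    - {"x": 0,"y": 0,"z": 0.175,"rx": 0,"ry": 0,"rz": 0}
    - {"x": 0,"y": 0,"z": 0.18,"rx": 0,"ry": 0,"rz": 0}
    - {"x": 0,"y": 0,"z": 0.18,"rx": 0,"ry": 0,"rz": 0}

```text
time_s: 46.95
tool_pos: [0.5061, -0.0368, 0.0068]
tcp_rot: [[0.003, 1.0, 0.001], [1.0, -0.003, -0.0], [-0.0, 0.001, -1.0]]
force: [-0.2, 0.2, -1.0]
grip_width: 0.0338
finger_force: 30.0
```

Call:
jog_arm:
  steps:
    - {"x": 0.002,"y": 0.001,"z": 0.004,"rx": 0,"ry": 0,"rz": 0}
    - {"x": 0.002,"y": 0.001,"z": 0.008,"rx": 0,"ry": 0,"rz": 0}
    - {"x": 0.002,"y": 0.001,"z": 0.008,"rx": 0,"ry": 0,"rz": 0}

```text
time_s: 47.32
tool_pos: [0.5067, -0.036, 0.0038]
tcp_rot: [[0.003, 1.0, 0.001], [1.0, -0.003, -0.0], [-0.0, 0.001, -1.0]]
force: [-0.0, -0.5, 1.8]
grip_width: 0.0336
finger_force: 30.2
```

Call:
jog_arm:
  steps:
    - {"x": 0,"y": 0,"z": 0,"rx": 0,"ry": 0,"rz": 0}
    - {"x": 0,"y": 0,"z": 0,"rx": 0,"ry": 0,"rz": 0}
    - {"x": 0,"y": 0,"z": 0,"rx": 0,"ry": 0,"rz": 0}
    - {"x": 0,"y": 0,"z": -0.06,"rx": 0,"ry": 0,"rz": 0}
    - {"x": 0,"y": 0,"z": -0.16,"rx": 0,"ry": 0,"rz": 0}
    - {"x": 0,"y": 0,"z": -0.28,"rx": 0,"ry": 0,"rz": 0}
    - {"x": 0,"y": 0,"z": -0.37,"rx": 0,"ry": 0,"rz": 0}
    - {"x": 0,"y": 0,"z": -0.37,"rx": 0,"ry": 0,"rz": 0}
  claw: 0.58

```text
time_s: 48.32
tool_pos: [0.5091, -0.0363, 0.1553]
tcp_rot: [[0.003, 1.0, 0.008], [1.0, -0.003, -0.001], [-0.001, 0.008, -1.0]]
force: [0.0, -0.7, 0.2]
grip_width: 0.0499
finger_force: 0.0
```

Call:
jog_arm:
  steps:
    - {"x": 0.14,"y": 0.03,"z": 0,"rx": 0,"ry": 0,"rz": 0}
    - {"x": 0.28,"y": 0.06,"z": 0,"rx": 0,"ry": 0,"rz": 0}
    - {"x": 0.42,"y": 0.09,"z": 0,"rx": 0,"ry": 0,"rz": 0}
    - {"x": 0.56,"y": 0.12,"z": 0,"rx": 0,"ry": 0,"rz": 0}
    - {"x": 0.715,"y": 0.154,"z": 0,"rx": 0,"ry": 0,"rz": 0}
    - {"x": 0.715,"y": 0.154,"z": 0,"rx": 0,"ry": 0,"rz": 0}
    - {"x": 0.715,"y": 0.154,"z": 0,"rx": 0,"ry": 0,"rz": 0}
    - {"x": 0.715,"y": 0.154,"z": 0,"rx": 0,"ry": 0,"rz": 0}
  claw: 0.8

```text
time_s: 49.32
tool_pos: [0.568, 0.2482, 0.1504]
tcp_rot: [[0.005, 1.0, -0.002], [1.0, -0.005, -0.001], [-0.001, -0.002, -1.0]]
force: [0.0, 0.1, 1.4]
grip_width: 0.0681
finger_force: 0.0
```

Call:
jog_arm:
  steps:
    - {"x": 0.003,"y": 0,"z": 0.08,"rx": 0,"ry": 0,"rz": 0}
    - {"x": 0.003,"y": 0,"z": 0.16,"rx": 0,"ry": 0,"rz": 0}
    - {"x": 0.003,"y": 0,"z": 0.22,"rx": 0,"ry": 0,"rz": 0}
    - {"x": 0.003,"y": 0,"z": 0.26,"rx": 0,"ry": 0,"rz": 0}
    - {"x": 0.003,"y": 0,"z": 0.27,"rx": 0,"ry": 0,"rz": 0}
    - {"x": 0.003,"y": 0,"z": 0.27,"rx": 0,"ry": 0,"rz": 0}

```text
time_s: 50.08
tool_pos: [0.5691, 0.2508, 0.0438]
tcp_rot: [[0.004, 1.0, 0.001], [1.0, -0.004, 0.0], [0.0, 0.001, -1.0]]
force: [-0.5, -0.7, 0.4]
grip_width: 0.0685
finger_force: 0.0
```

Call:
jog_arm:
  steps:
    - {"x": 0,"y": 0,"z": 0,"rx": 0,"ry": 0,"rz": 0}
    - {"x": 0,"y": 0,"z": 0,"rx": 0,"ry": 0,"rz": 0}
    - {"x": 0,"y": 0,"z": 0,"rx": 0,"ry": 0,"rz": 0}
    - {"x": 0,"y": 0,"z": 0,"rx": 0,"ry": 0,"rz": 0}
  claw: 0
  force: 40

```text
time_s: 50.58
tool_pos: [0.5699, 0.2516, 0.0449]
tcp_rot: [[0.003, 1.0, 0.003], [1.0, -0.003, 0.001], [0.001, 0.003, -1.0]]
force: [-0.9, -0.9, 6.0]
grip_width: 0.0474
finger_force: 41.9
```

Call:
jog_arm:
  steps:
    - {"x": 0,"y": 0,"z": -0.03,"rx": 0,"ry": 0,"rz": 0}
    - {"x": 0,"y": 0,"z": -0.08,"rx": 0,"ry": 0,"rz": 0}
    - {"x": 0,"y": 0,"z": -0.14,"rx": 0,"ry": 0,"rz": 0}
    - {"x": -0.05,"y": -0.01,"z": -0.18,"rx": 0,"ry": 0,"rz": 0}
    - {"x": -0.13,"y": -0.04,"z": -0.2,"rx": 0,"ry": 0,"rz": 0}
    - {"x": -0.22,"y": -0.07,"z": -0.2,"rx": 0,"ry": 0,"rz": 0}
    - {"x": -0.31,"y": -0.1,"z": -0.2,"rx": 0,"ry": 0,"rz": 0}
    - {"x": -0.4,"y": -0.13,"z": -0.2,"rx": 0,"ry": 0,"rz": 0}
    - {"x": -0.47,"y": -0.15,"z": -0.2,"rx": 0,"ry": 0,"rz": 0}
    - {"x": -0.514,"y": -0.157,"z": -0.2,"rx": 0,"ry": 0,"rz": 0}
    - {"x": -0.514,"y": -0.157,"z": -0.2,"rx": 0,"ry": 0,"rz": 0}
    - {"x": -0.514,"y": -0.157,"z": -0.2,"rx": 0,"ry": 0,"rz": 0}

```text
time_s: 52.08
tool_pos: [0.5055, 0.046, 0.1236]
tcp_rot: [[0.004, 1.0, 0.001], [1.0, -0.004, 0.0], [0.0, 0.001, -1.0]]
force: [-0.7, -0.7, -1.5]
grip_width: 0.0479
finger_force: 41.5
```

Call:
jog_arm:
  steps:
    - {"x": 0,"y": 0,"z": 0.04,"rx": 0,"ry": 0,"rz": 0}
    - {"x": 0,"y": 0,"z": 0.09,"rx": 0,"ry": 0,"rz": 0}
    - {"x": 0,"y": 0,"z": 0.13,"rx": 0,"ry": 0,"rz": 0}
    - {"x": 0,"y": 0,"z": 0.16,"rx": 0,"ry": 0,"rz": 0}
    - {"x": 0,"y": 0,"z": 0.175,"rx": 0,"ry": 0,"rz": 0}
    - {"x": 0,"y": 0,"z": 0.18,"rx": 0,"ry": 0,"rz": 0}
    - {"x": 0,"y": 0,"z": 0.18,"rx": 0,"ry": 0,"rz": 0}

```text
time_s: 52.95
tool_pos: [0.5056, 0.0457, 0.0516]
tcp_rot: [[0.003, 1.0, 0.001], [1.0, -0.003, 0.0], [0.0, 0.001, -1.0]]
force: [0.1, -0.2, -1.3]
grip_width: 0.0479
finger_force: 41.5
```

Call:
jog_arm:
  steps:
    - {"x": 0,"y": 0,"z": 0.004,"rx": 0,"ry": 0,"rz": 0}
    - {"x": 0,"y": 0,"z": 0.008,"rx": 0,"ry": 0,"rz": 0}
    - {"x": 0,"y": 0,"z": 0.008,"rx": 0,"ry": 0,"rz": 0}

```text
time_s: 53.32
tool_pos: [0.5057, 0.0457, 0.0489]
tcp_rot: [[0.003, 1.0, 0.001], [1.0, -0.003, -0.0], [-0.0, 0.001, -1.0]]
force: [-1.4, 0.5, 3.5]
grip_width: 0.0477
finger_force: 41.8
```

Call:
jog_arm:
  steps:
    - {"x": 0,"y": 0,"z": 0,"rx": 0,"ry": 0,"rz": 0}
    - {"x": 0,"y": 0,"z": 0,"rx": 0,"ry": 0,"rz": 0}
    - {"x": 0,"y": 0,"z": 0,"rx": 0,"ry": 0,"rz": 0}
    - {"x": 0,"y": 0,"z": -0.06,"rx": 0,"ry": 0,"rz": 0}
    - {"x": 0,"y": 0,"z": -0.16,"rx": 0,"ry": 0,"rz": 0}
    - {"x": 0,"y": 0,"z": -0.28,"rx": 0,"ry": 0,"rz": 0}
    - {"x": 0.15,"y": 0,"z": -0.32,"rx": 0,"ry": 0,"rz": 0}
    - {"x": 0.3,"y": 0,"z": -0.32,"rx": 0,"ry": 0,"rz": 0}
    - {"x": 0.5,"y": 0,"z": -0.32,"rx": 0,"ry": 0,"rz": 0}
    - {"x": 0.5,"y": 0,"z": -0.32,"rx": 0,"ry": 0,"rz": 0}
    - {"x": 0.5,"y": 0,"z": -0.32,"rx": 0,"ry": 0,"rz": 0}
  claw: 0.72

```text
time_s: 54.7
tool_pos: [0.5055, 0.2463, 0.1757]
tcp_rot: [[0.001, 1.0, -0.001], [1.0, -0.001, -0.001], [-0.001, -0.001, -1.0]]
force: [0.1, 0.3, -0.3]
grip_width: 0.0611
finger_force: 0.0
```

Run:
```python
from h import *
f=save('scene','s9'); g=save('top','t9')
for n,n0 in(('s9','scene0'),('t9','top0')):
  for nm,lo,hi,x,y in(('glue',.118,.16,.505,.0445),('oil',.08,.1,.506,-.036),('spool',.048,.066,.504,-.1155)):
    o=[]
    for im in(n0,n):
        q=cloud(load(im)).reshape(-1,3); k=(np.hypot(q[:,0]-x,q[:,1]-y)<.035)&(q[:,2]>lo)&(q[:,2]<hi); o.append(q[k].mean(0))
    print(n,nm,o[1].round(4),'shift mm',((o[1]-o[0])*1e3).round(1))
c=np.zeros((540,800,3),np.uint8)
c[:,:500]=cv2.resize(f['color'][190:430,230:452],(500,540)); c[:200,500:]=cv2.resize(g['color'][210:300,290:425],(300,200)); cv2.imwrite('pics/s9c.png',c)
```

```text
s9 glue [0.503  0.0426 0.131 ] shift mm [-2.   0.1  0.4]
s9 oil [ 0.5025 -0.0371  0.0896] shift mm [-2.8 -0.1 -0.2]
s9 spool [ 0.5039 -0.1152  0.0579] shift mm [0.3 1.1 0.3]
t9 glue [0.504  0.0443 0.1306] shift mm [-2.   0.1  1. ]
t9 oil [ 0.5034 -0.0358  0.0907] shift mm [-2.5  0.  -0.2]
t9 spool [ 0.5042 -0.1158  0.057 ] shift mm [0.4 1.  0.2]
```

View pics/s9c.png

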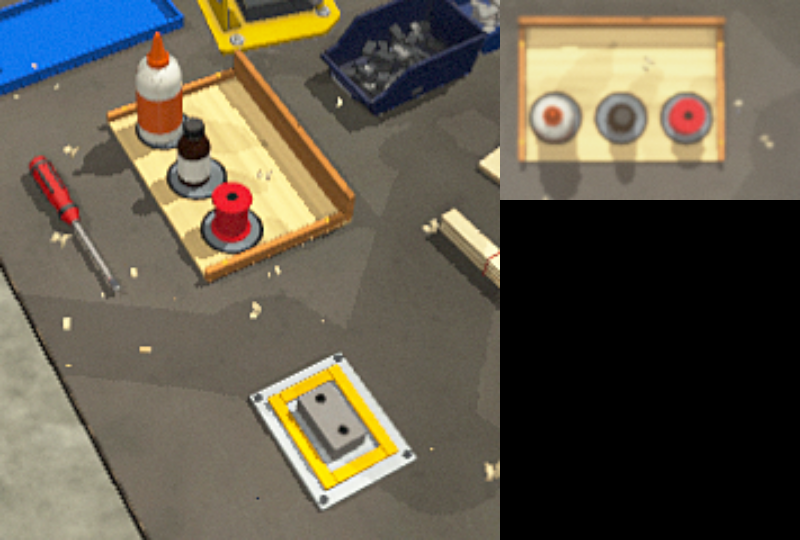

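All three stand upright on their own coasters, within 3 mm of where they started, and the block lies in the recess at (335,420). Handing in.

```bash
python3 -c "
from rig import *
print(job_done())"
```

```text
the job is handed in; nothing more can be done
None
```

I handed the job in at about 55 s: the setting block lies flat in the plate's recess, and the oil bottle, spool and glue bottle stand upright on their own coasters within about 3 mm of where they started; the verdict was not shown.

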